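Load and clamp the bottle filling stand

ROBOT

A 6-joint arm with a two-finger parallel gripper is mounted at the origin on the work surface. World frame = base frame: x ahead of the robot, y to its left, z up, the work surface at z = 0. Lengths are in m, angles in rad, forces in N, time in s.
With the tool pointing down it reaches from about 0.375 to 0.975 m from the base axis. Payload 3.8 kg.
Tool frame: the origin (TCP) lies midway between the tips of the shut fingers; the grasp point (between the pads) lies 19 mm behind it; z points along the fingers, x is the direction in which the jaws open and shut, and the axes are right-handed (so a half turn about z gives the same grasp; the last joint's range is limited). The gripper opens to 85 mm and grips with 20 to 120 N. Pads are 22 mm wide; open, the fingers measure 114 mm over their backs; the gripper's body (76 mm by 85 mm) begins 54 mm behind the grasp point. The pads swing forward as they close: fully open they stand 13 mm farther back than shut.
Start: joints at [-0.037, 0.264, 1.604, -0, 1.274, -0.037], TCP at [0.675, -0, 0.195] pointing down, gripper open.
Joint ranges: [-2.63, 2.63], [-0.94, 2.18], [0.31, 2.57], [-1.31, 4.45], [0, 2.66], [-2.55, 2.55]. Speed limits (rad/s): [2.57, 2.57, 3.14, 3.14, 3.14, 3.14].

INTERFACE

Orientations are given as a unit quaternion [w, x, y, z].
In Python, from station import state, grab_frame, camera_info, sign_off gives the robot as it stands. The module is installed in compiled form; this text tells all that it offers.
- The arm moves only by the tool play_rows, never from a script. Its arguments are lists of equal length, an entry for each row: "linear": the shift along the tool's x, y, z in cm, a list of three; "roll": the turn about the tool's z in degrees; "gripper": the finger opening in cm, from 0 to 8.54. A call has 1 to 8 rows; each row is the pose to reach, as a shift and turn from the pose measured when the call began, along the tool's axes at that moment; what a row does not reach only later rows make up. A row lasts 1/8 s, in which the tool goes at most 62.5 mm and 10.7 degrees, less where a joint would pass 70% of its speed; a pose out of reach is approached as far as the arm can. A call with a gripper value outside its range is refused whole. The fingers move at their own pace and stop on an object; "force" is the grip in N (left out, the last holds). Time passes only in rows, so rows that repeat a pose let the fingers close. It gives the time, the measured TCP pose, the force and the opening at its end, in the units of the state.
- state(): the state, without advancing time (a new reading comes with each control period).
- grab_frame(name): name is "scene" or "side" or "wrist"; returns (picture, depth): 420x560x3 uint8, red, green, blue; 420x560 float32, m along the optical axis (not along the pixel's ray), 0 where there is no reading.
- camera_info(name): a dict with "fx", "fy", "cx", "cy" (pixels), "world_from_camera" (4x4, takes a point from camera to world coordinates). Camera axes: x right, y up, looking along -z (the intrinsics and any distortion apply to the point x, -y, -z); pixel columns grow to the right and rows downward; lengths in m; the calibration is good to about 2 mm. A picture is of the moment at which its call begins: read the wrist's pose just before it. camera_info takes no time and is no camera call; for the wrist camera it gives the pose at the moment of the call.
- sign_off(): hands the job in, once; it reports no verdict.
The state is a dict: "time_s": time; "joints": joint angles; "qvel": joint speeds; "joint_torque": joint torques, N m; "ee_pos": TCP position; "eef_rot": TCP orientation; "ft_force": force on the tool from outside, world axes, zero at the start; "moment": the same for the moment, N m; "finger_gap": finger opening in m.
Only numpy, scipy, OpenCV 4.12 (cv2) and the standard library are available. Lean on these libraries where they do the work, as an engineer would, in place of code of your own. Each camera call takes 0.05 s, during which the arm holds its last target. There are 200 camera calls.

TASK

Free the empty bottles from the blue rinse bin (some are stuck in its corners) and stand them all upright in the steel filling stand, in a row from the end stop at its far end, close against the fence; its sliding stop can be drawn back to make room. When all stand there, push the sliding end stop up until it bears on the row and the bottles touch with no gaps. Then press the red clamp handle down past its dead point so that it stays locked with the pads holding the bottles; leave the grey mug, oil bottle and scale alone.

Things in the scene. Friction and masses are not known exactly. Their poses are not given: they have to be found in the camera images.
- bottle_a_mid (a point): Middle (86 mm from the foot, on the axis) of an empty round green-glass bottle, 0.26 kg: body 66 mm diameter to 110 mm, shoulder to 126, neck 22 mm diameter to 164, lip 26 mm diameter to its full height of 172. Its z axis runs from foot to mouth; heavy base, centre of mass about 40 mm from the foot. Starts lying in the bin's far -y corner, mouth towards the robot.
- bottle_b_mid (a point): The same point of a second, identical bottle, which starts lying about the middle of the bin, mouth towards the robot.
- bottle_c_mid (a point): The same point of a third, identical bottle, which starts in the bin's far +y corner. Two or three of the bottles are present. A bottle in a corner lies flush with the side wall, foot to the far wall: no finger fits beside its body, but there is 22 mm between neck and wall.
- bin: Low-sided blue plastic rinse bin, fixed. Origin under its centre, on the worktop; x axis away from the robot, y to the left. Inside 310 mm along x by 280 mm along y; walls 5 mm thick, rim 46 mm above the worktop, floor 4 mm thick.
- stand: Steel filling stand, fixed. Origin on the worktop; x along the row, away from the robot; y towards the clamp. Bottles stand on its 6 mm base plate on the line y = 0. Fence 60 mm high, face at y = -33 mm, x = -132 to 120 mm. Fixed end stop 60 mm high, face at x = 120 mm. Closed up, bottle centres are at x = 87, 21 and -45 mm, filled from the end stop.
- slide_post (a point): On the black upright post (22 by 22 mm, top 81 mm, this point 66 mm above the worktop) by which the sliding end stop is moved; 65 mm behind the stop's face, on the stand's line y = 0.
- handle (a joint): Toggle clamp handle, in rad: 0 open (65 degrees above level), growing as it is pressed down and outwards (stand +y) to its stop at 1.0, almost level. The pads advance 22 mm up to the dead point at 0.86. Short of it, loaded pads spring the handle back; beyond it they hold it locked. Needs about 5 N at the grip; stays where left when unloaded.
- handle_grip (a point): Point on the axis of the red grip (20 mm diameter, 55 mm long), 95 mm from the handle's pivot and 20 mm short of its end.
- handle_pivot (a point): Pivot of the handle, 55 mm above the worktop at stand x = 21, y = 160 mm; its axis is parallel to the stand's x axis.
- slide: Sliding end stop (60 mm high) at the near end of the stand; origin on the base plate under its face. Fully back, its face is at stand x = -125 mm; it slides 145 mm along +x towards the fixed stop, takes about 3 N plus the push on the bottles, and stays where it is left. It starts part-way along. It bears on a closed-up row of three with its face at x = -78 mm, of two at -12 mm.
- pad1: Rubber pad on the clamp bar facing the place at the end stop, 30 mm wide, 31 to 57 mm above the worktop, sprung 1.5 N per mm; origin at the middle of its face, which is about 48 mm from the row's line when the clamp is open.
- pad2: The same rubber pad of the middle place.
- pad3: The same rubber pad of the nearest place.
- jug: Grey measuring mug with a handle, 88 mm wide, 85 mm high, standing beyond bin and stand. Leave alone.
- oil: Amber oil bottle, 70 mm wide, 210 mm tall, standing beyond the stand. Leave alone.
- scale: Flat dark kitchen scale, 100 by 130 mm, 24 mm high, at the right of the bin. Leave alone.
Mind the look-alikes: they are no part of the job. Leave any purple or yellow look-alike of the part that bears bottle_c_mid alone.

How it is judged:
On the way, in this order (a step that is already met when the one before it is completed fails the run):
1. every bottle from the bin stands upright in the stand, between fence and pads, let go, with the clamp still open (angle between each of bottle_a_mid, bottle_b_mid, bottle_c_mid's own z axis and vertical below 0.1 rad and y of bottle_a_mid in the frame of stand between -0.012 and 0.022 m and x of bottle_a_mid in the frame of stand between -0.085 and 0.095 m and z of bottle_a_mid in the frame of stand between 0.085 and 0.097 m and contact force between each of bottle_a, bottle_b, bottle_c and the fingers below 0.2 N and y of bottle_b_mid in the frame of stand between -0.012 and 0.022 m and x of bottle_b_mid in the frame of stand between -0.085 and 0.095 m and z of bottle_b_mid in the frame of stand between 0.085 and 0.097 m and y of bottle_c_mid in the frame of stand between -0.012 and 0.022 m and x of bottle_c_mid in the frame of stand between -0.085 and 0.095 m and z of bottle_c_mid in the frame of stand between 0.085 and 0.097 m and value of joint handle below 0.5 rad), for 0.3 s.
2. the sliding end stop bears on the row (more than 1.5 N) and the bottles touch one another and the far end stop, the clamp still open ((contact force between slide and bottle_a above 1.5 N or contact force between slide and bottle_b above 1.5 N or contact force between slide and bottle_c above 1.5 N) and x of any of bottle_a_mid, bottle_b_mid, bottle_c_mid in the frame of stand above 0.082 m and value of joint handle below 0.5 rad and (x of bottle_a_mid in the frame of stand between 0.081 and 0.093 m or x of bottle_a_mid in the frame of stand between 0.015 and 0.027 m or x of bottle_a_mid in the frame of stand between -0.051 and -0.039 m) and (horizontal distance between bottle_a_mid and bottle_b_mid below 0.0695 m or horizontal distance between bottle_a_mid and bottle_c_mid below 0.0695 m) and (x of bottle_b_mid in the frame of stand between 0.081 and 0.093 m or x of bottle_b_mid in the frame of stand between 0.015 and 0.027 m or x of bottle_b_mid in the frame of stand between -0.051 and -0.039 m) and (horizontal distance between bottle_b_mid and bottle_a_mid below 0.0695 m or horizontal distance between bottle_b_mid and bottle_c_mid below 0.0695 m) and (x of bottle_c_mid in the frame of stand between 0.081 and 0.093 m or x of bottle_c_mid in the frame of stand between 0.015 and 0.027 m or x of bottle_c_mid in the frame of stand between -0.051 and -0.039 m) and (horizontal distance between bottle_c_mid and bottle_a_mid below 0.0695 m or horizontal distance between bottle_c_mid and bottle_b_mid below 0.0695 m)), for 0.2 s.
3. the handle is past its dead point and the pads press the bottles (value of joint handle above 0.9 rad and contact force between any of pad1, pad2, pad3 and bottle_a above 2 N and contact force between any of pad1, pad2, pad3 and bottle_b above 2 N and contact force between any of pad1, pad2, pad3 and bottle_c above 2 N), for 0.3 s.
At the end, for the whole second after the job is handed in: Handle past its dead point (over 0.90). Every bottle upright (4 deg), still, at the fence (within 9 mm), its pad pressing over 2 N; the row starts at the end stop, gaps under 3.5 mm, centres within 6 mm of the closed-up places; sliding stop within 5 mm of the row (all of step 3 and x of any of bottle_a_mid, bottle_b_mid, bottle_c_mid in the frame of stand above 0.082 m and (horizontal distance between slide_post and bottle_a_mid below 0.103 m or horizontal distance between slide_post and bottle_b_mid below 0.103 m or horizontal distance between slide_post and bottle_c_mid below 0.103 m) and angle between each of bottle_a_mid, bottle_b_mid, bottle_c_mid's own z axis and vertical below 0.07 rad and (x of bottle_a_mid in the frame of stand between 0.081 and 0.093 m or x of bottle_a_mid in the frame of stand between 0.015 and 0.027 m or x of bottle_a_mid in the frame of stand between -0.051 and -0.039 m) and (horizontal distance between bottle_a_mid and bottle_b_mid below 0.0695 m or horizontal distance between bottle_a_mid and bottle_c_mid below 0.0695 m) and y of bottle_a_mid in the frame of stand between -0.005 and 0.009 m and linear speed of each of bottle_a, bottle_b, bottle_c below 0.02 m/s and (x of bottle_b_mid in the frame of stand between 0.081 and 0.093 m or x of bottle_b_mid in the frame of stand between 0.015 and 0.027 m or x of bottle_b_mid in the frame of stand between -0.051 and -0.039 m) and (horizontal distance between bottle_b_mid and bottle_a_mid below 0.0695 m or horizontal distance between bottle_b_mid and bottle_c_mid below 0.0695 m) and y of bottle_b_mid in the frame of stand between -0.005 and 0.009 m and (x of bottle_c_mid in the frame of stand between 0.081 and 0.093 m or x of bottle_c_mid in the frame of stand between 0.015 and 0.027 m or x of bottle_c_mid in the frame of stand between -0.051 and -0.039 m) and (horizontal distance between bottle_c_mid and bottle_a_mid below 0.0695 m or horizontal distance between bottle_c_mid and bottle_b_mid below 0.0695 m) and y of bottle_c_mid in the frame of stand between -0.005 and 0.009 m); the robot touches nothing.
It fails at once if the jug is shifted more than 30 mm or tipped (distance of jug from where it was at the start of the episode above 0.03 m or angle between jug's own z axis and vertical above 0.4 rad).
It fails at once if the oil is shifted more than 30 mm or tipped (distance of oil from where it was at the start of the episode above 0.03 m or angle between oil's own z axis and vertical above 0.4 rad).
It fails at once if the scale is shifted more than 30 mm or tipped (distance of scale from where it was at the start of the episode above 0.03 m or angle between scale's own z axis and vertical above 0.4 rad).
Of bottle_a, bottle_b, bottle_c only 2 to 3 are there at a start; the rules pass over those that are not, and their reading is None.
At some moment in a run one of bottle_a, bottle_b, bottle_c may be knocked a few centimetres aside while the robot is not near it.
It also fails if it takes over 210 s, if anything falls off the work surface, if the arm or the gripper's body presses on something with over 40 N, if the wrist force passes 120 N, or if a joint passes its speed limit or range.

## Working session

There is one attempt and no reset: what is moved stays moved. The work goes in short steps, Python scripts to look and compute and a tool call to move; the robot and the scene stay as the last step left them, time stands still between calls to the robot, and variables do not carry over. Pictures are saved under pics/ and viewed, about 12 in all and at most 16, crops included, and the job is handed in when it is done.

Besides the shell and the picture viewer there is one more tool, called after "Emit:" as name(argument=value, ...) on one line, values as JSON. play_rows: Moves the arm, as the interface text tells. Its arguments: {"type":"object","properties":{"linear":{"type":"array"},"roll":{"type":"array"},"gripper":{"type":"array"},"force":{"type":"number"}},"required":["linear","roll","gripper"]}

```bash
mkdir -p pics
cat > h.py <<'E'
import numpy as np, cv2
from station import state, grab_frame, camera_info, sign_off
def save(n,p): cv2.imwrite('pics/'+n,cv2.cvtColor(p,cv2.COLOR_RGB2BGR))
def rays(ci,uv):
    uv=np.atleast_2d(np.array(uv,float)); T=np.array(ci['world_from_camera'])
    d=np.stack([(uv[:,0]-ci['cx'])/ci['fx'],-(uv[:,1]-ci['cy'])/ci['fy'],-np.ones(len(uv))],1)
    return T[:3,3],d@T[:3,:3].T
def onplane(ci,uv,z):
    o,d=rays(ci,uv); return o+d*((z-o[2])/d[:,2])[:,None]
def cloud(ci,dep):
    v,u=np.mgrid[:dep.shape[0],:dep.shape[1]]
    o,d=rays(ci,np.stack([u.ravel(),v.ravel()],1))
    return (o+d*dep.ravel()[:,None]).reshape(*dep.shape,3)
E
python3 - <<'E'
from h import *
s=state();print({k:np.round(v,3) for k,v in s.items()})
for n in('scene','side','wrist'):
    ci=camera_info(n);p,d=grab_frame(n);save(n+'0.png',p);np.savez('pics/'+n+'0.npz',p=p,d=d)
    print(n,{k:np.round(v,3).tolist() for k,v in ci.items()}, d.min(),d.max())
E
```

```text
{'time_s': np.float64(0.0), 'joints': array([-0.037,  0.265,  1.605,  0.   ,  1.274, -0.037]), 'qvel': array([ 0.001, -0.   ,  0.002,  0.   , -0.001,  0.001]), 'joint_torque': array([ 1.0000e-03, -5.1512e+01, -3.6731e+01, -0.0000e+00,  1.3000e-02,
        0.0000e+00]), 'ee_pos': array([0.674, 0.   , 0.194]), 'eef_rot': array([-0.   ,  1.   , -0.   , -0.001]), 'ft_force': array([ 0.576, -0.235,  0.824]), 'moment': array([0.021, 0.017, 0.003]), 'finger_gap': np.float64(0.085)}
scene {'fx': 422.384, 'fy': 422.384, 'cx': 282.002, 'cy': 213.475, 'world_from_camera': [[0.323, -0.789, 0.523, 1.06], [0.946, 0.261, -0.191, -0.3], [0.014, 0.556, 0.831, 1.102], [0.0, 0.0, 0.0, 1.0]]} 0.0 3.43016
side {'fx': 472.76, 'fy': 472.76, 'cx': 276.595, 'cy': 206.891, 'world_from_camera': [[-0.705, 0.37, -0.605, -0.562], [-0.709, -0.381, 0.593, 0.913], [-0.011, 0.847, 0.531, 0.981], [0.0, 0.0, 0.0, 1.0]]} 0.0 3.8858168
wrist {'fx': 293.132, 'fy': 293.132, 'cx': 281.363, 'cy': 210.16, 'world_from_camera': [[1.0, -0.001, 0.002, 0.675], [0.001, 0.964, 0.265, 0.067], [-0.002, -0.265, 0.964, 0.373], [0.0, 0.0, 0.0, 1.0]]} 0.0 1.4491566
```

View pics/scene0.png

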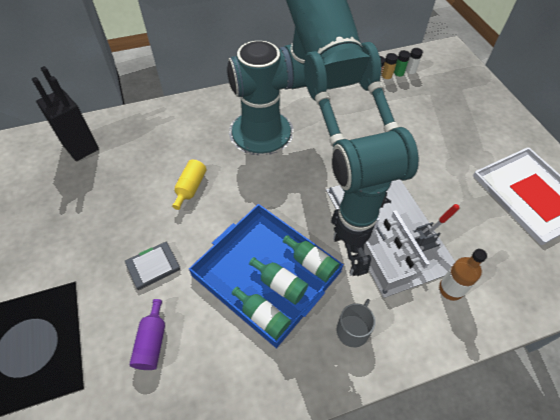

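View pics/side0.png

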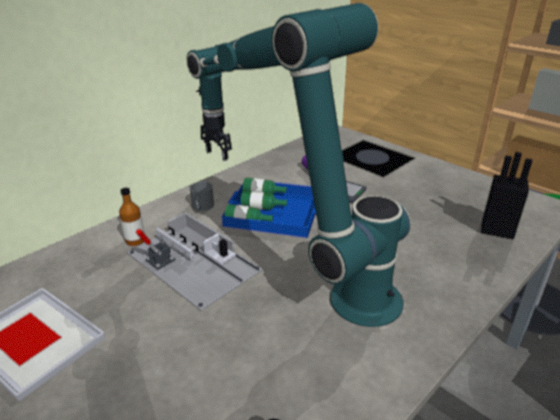

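Run:
```python
from h import *
P=[];C=[]
for n in('scene','side'):
    z=np.load(f'pics/{n}0.npz');ci=camera_info(n);X=cloud(ci,z['d']);ok=z['d']>0.1
    P.append(X[ok]);C.append(z['p'][ok])
    hsv=cv2.cvtColor(z['p'],cv2.COLOR_RGB2HSV)
    for nm,m in(('green',(hsv[...,0]>45)&(hsv[...,0]<85)&(hsv[...,1]>90)),('blue',(hsv[...,0]>105)&(hsv[...,0]<120)&(hsv[...,1]>150)),('red',((hsv[...,0]<6)|(hsv[...,0]>175))&(hsv[...,1]>150))):
        nl,L,st,ce=cv2.connectedComponentsWithStats((m&ok).astype(np.uint8))
        for i in range(1,nl):
            if st[i,4]>25:
                q=X[L==i];print(n,nm,st[i].tolist(),np.round(np.percentile(q,[2,50,98],axis=0),3).tolist())
P=np.concatenate(P);C=np.concatenate(C)
m=(P[:,2]<0.3)&(P[:,2]>-.02)
P=P[m];C=C[m]
o=np.argsort(P[:,2]);P=P[o];C=C[o]
img=np.zeros((300,400,3),np.uint8)  # 2mm; rows: x 1.0 ->0.4 ; cols y 0.4->-0.4
r=((1.0-P[:,0])/.002).astype(int);c=((0.4-P[:,1])/.002).astype(int)
k=(r>=0)&(r<300)&(c>=0)&(c<400)
img[r[k],c[k]]=C[k]
save('ortho0.png',cv2.resize(img,None,fx=2,fy=2,interpolation=cv2.INTER_NEAREST))
```

```text
scene green [394, 59, 14, 17, 155] [[-0.145, 0.588, 0.002], [-0.121, 0.615, 0.036], [-0.112, 0.635, 0.071]]
scene green [283, 236, 31, 28, 345] [[0.481, -0.078, 0.038], [0.535, -0.055, 0.058], [0.562, -0.019, 0.072]]
scene green [140, 248, 13, 7, 27] [[0.375, -0.484, 0.018], [0.379, -0.468, 0.02], [0.387, -0.45, 0.025]]
scene green [317, 257, 22, 25, 317] [[0.589, -0.027, 0.035], [0.615, -0.003, 0.063], [0.635, 0.029, 0.072]]
scene green [250, 258, 32, 29, 359] [[0.519, -0.191, 0.038], [0.57, -0.164, 0.059], [0.598, -0.128, 0.071]]
scene green [285, 277, 23, 27, 352] [[0.621, -0.131, 0.032], [0.648, -0.106, 0.063], [0.67, -0.076, 0.072]]
scene green [232, 287, 33, 31, 401] [[0.589, -0.26, 0.042], [0.641, -0.235, 0.06], [0.67, -0.197, 0.071]]
scene green [265, 312, 25, 28, 380] [[0.696, -0.208, 0.038], [0.723, -0.182, 0.064], [0.745, -0.152, 0.072]]
scene blue [190, 204, 153, 144, 7713] [[0.362, -0.334, -0.0], [0.507, -0.175, 0.005], [0.732, -0.017, 0.047]]
scene red [510, 174, 50, 48, 1271] [[0.496, 0.709, 0.002], [0.568, 0.763, 0.006], [0.649, 0.822, 0.01]]
scene red [440, 204, 19, 
[... 333 characters left out ...]
141, -1.369, -0.174], [-0.118, -1.347, -0.166], [-0.089, -1.324, -0.162]]
side green [225, 205, 10, 11, 89] [[0.576, 0.001, 0.048], [0.592, 0.022, 0.063], [0.607, 0.038, 0.073]]
side green [247, 208, 25, 13, 178] [[0.465, -0.065, 0.037], [0.51, -0.034, 0.054], [0.535, -0.008, 0.072]]
side blue [222, 183, 94, 54, 2288] [[0.339, -0.327, 0.001], [0.49, -0.154, 0.009], [0.607, 0.042, 0.048]]
side blue [229, 187, 13, 17, 114] [[0.652, -0.139, 0.003], [0.683, -0.084, 0.037], [0.715, -0.031, 0.05]]
side red [137, 230, 13, 14, 82] [[0.574, 0.356, 0.099], [0.579, 0.374, 0.132], [0.588, 0.388, 0.159]]
side red [0, 314, 60, 51, 1758] [[0.487, 0.713, 0.004], [0.556, 0.771, 0.008], [0.637, 0.824, 0.012]]
```

View pics/ortho0.png

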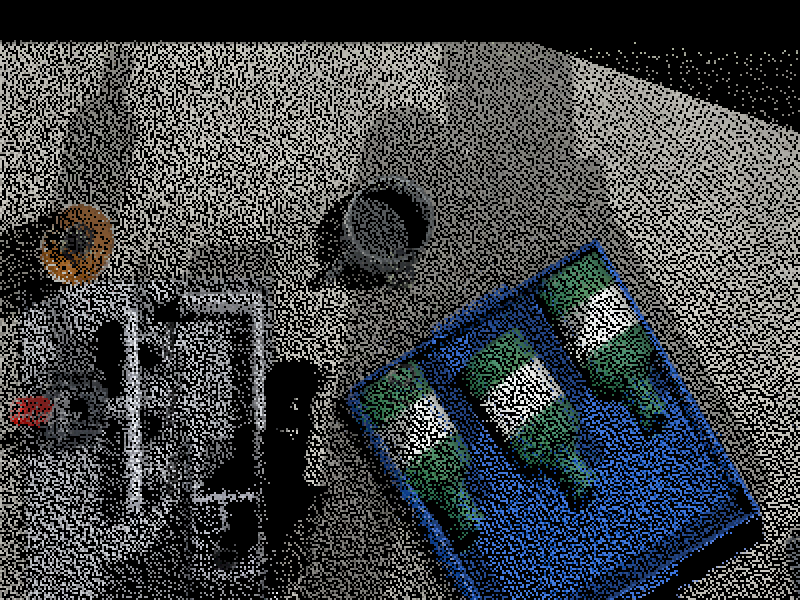

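View pics/wrist0.png

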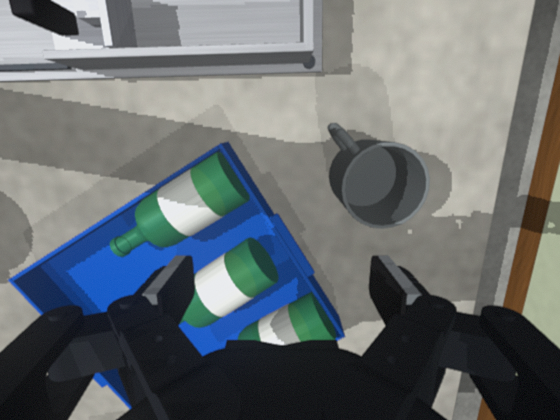

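```bash
cat > fit.py <<'E'
from h import *
from scipy.optimize import least_squares
def fitbottle(Q, guess):  # Q points near bottle; guess (x,y mid body, ang mouthward)
    p=np.array(guess,float)
    for it in range(3):
        d=np.array([np.cos(p[2]),np.sin(p[2])]);n=np.array([-d[1],d[0]])
        R=Q[:,:2]-p[:2];s=R@d;t=R@n
        k=(abs(s)<.05)&(abs(t)<.04)&(Q[:,2]>.02); B=Q[k]
        def f(q):
            n=np.array([-np.sin(q[2]),np.cos(q[2])]);t=(B[:,:2]-q[:2])@n
            return np.hypot(t,B[:,2]-.037)-.033
        p=least_squares(f,p,loss='soft_l1',f_scale=.002).x
    d=np.array([np.cos(p[2]),np.sin(p[2])]);n=np.array([-d[1],d[0]])
    R=Q[:,:2]-p[:2];s=R@d;t=R@n
    lo=np.percentile(s[(abs(t)<.015)&(Q[:,2]>.055)],1)
    k=(abs(t)<.02)&(s>.03)&(Q[:,2]>.042); hi=np.percentile(s[k],99)
    neck=R[(s>lo+.130)&(s<lo+.172)&(abs(t)<.025)&(Q[:,2]>.042)]@n
    foot=p[:2]+lo*d
    return dict(ang=np.degrees(p[2]),foot=foot,len=hi-lo,grasp=foot+.145*d,nb=len(B),res=np.std(f(p)),neckoff=np.median(neck) if len(neck) else None,nn=len(neck))
E
python3 - <<'E'
from fit import *
Q=[];A=[]
for n in('scene','side'):
    z=np.load(f'pics/{n}0.npz');ci=camera_info(n);X=cloud(ci,z['d']);ok=z['d']>0.1
    hsv=cv2.cvtColor(z['p'],cv2.COLOR_RGB2HSV)
    m=ok&(((hsv[...,0]>45)&(hsv[...,0]<90)&(hsv[...,1]>60))|((hsv[...,1]<50)&(hsv[...,2]>110)))&(X[...,2]>.02)&(X[...,2]<.08)
    q=X[m];A.append((n,X[ok],z['p'][ok]))
    if n=='scene':Q.append(q)
Q=np.concatenate(Q)
for nm,r,c in(('a',310,600),('b',390,520),('c',425,415)):
    print(nm,fitbottle(Q,(1-r*.001,.4-c*.001,np.radians(211))))
for n,X,_ in A:
    k=(X[:,2]>.055)&(X[:,2]<.064)&(X[:,0]>.35)&(X[:,0]<.75)&(X[:,1]>.05)&(X[:,1]<.32); Y=X[k]
    f=Y[(Y[:,1]<.155)&(Y[:,1]>.11)&(Y[:,0]<.68)]
    if len(f)>20:
        ln=cv2.fitLine(f[:,:2].astype(np.float32),cv2.DIST_HUBER,0,.001,.001).ravel();print(n,'fence',len(f),ln,np.degrees(np.arctan2(ln[1],ln[0])),np.percentile(f,[1,50,99],axis=0).round(4).tolist())
    s=Y[(Y[:,0]>.68)&(Y[:,1]>.13)&(Y[:,1]<.23)]
    print(n,'end',len(s),np.percentile(s,[1,50,99],axis=0).round(4).tolist() if len(s) else 0)
    s=Y[(Y[:,0]>.48)&(Y[:,0]<.53)&(Y[:,1]>.14)&(Y[:,1]<.22)]
    print(n,'slide',len(s),np.percentile(s,[1,50,99],axis=0).round(4).tolist() if len(s) else 0)
    s=X[(X[:,2]>.064)&(X[:,2]<.085)&(X[:,0]>.36)&(X[:,0]<.5)&(X[:,1]>.13)&(X[:,1]<.23)]
    print(n,'post',len(s),np.percentile(s,[2,50,98],axis=0).round(4).tolist() if len(s) else 0)
    # clamp bar
    s=Y[(Y[:,1]>.245)&(Y[:,1]<.285)]
    if len(s)>20:
        ln=cv2.fitLine(s[:,:2].astype(np.float32),cv2.DIST_HUBER,0,.001,.001).ravel();print(n,'bar',len(s),ln,np.degrees(np.arctan2(ln[1],ln[0])))
E
```

```text
Traceback (most recent call last):
  File "fit.py", line 16, in fitbottle
    k=(abs(t)<.02)&(s>.03)&(Q[:,2]>.042); hi=np.percentile(s[k],99)
                                             ~~~~~~~~~~~~~^^^^^^^^^
IndexError: index -1 is out of bounds for axis 0 with size 0
```

```bash
python3 - <<'E'
s=open('fit.py').read()
s=s.replace("""            n=np.array([-np.sin(q[2]),np.cos(q[2])]);t=(B[:,:2]-q[:2])@n
""","""            m=np.array([-np.sin(q[1]),np.cos(q[1])]);t=(B[:,:2]-p[:2]-q[0]*n)@m
""").replace("""        p=least_squares(f,p,loss='soft_l1',f_scale=.002).x
""","""        q=least_squares(f,[0,p[2]],loss='soft_l1',f_scale=.002,x_scale=[.01,.1]).x
        res=np.std(f(q));p=np.r_[p[:2]+q[0]*n,q[1]]
""").replace("res=np.std(f(p))","res=res")
open('fit.py','w').write(s)
E
cat > m1.py <<'E'
from fit import *
Q=[];A=[]
for n in('scene','side'):
    z=np.load(f'pics/{n}0.npz');ci=camera_info(n);X=cloud(ci,z['d']);ok=z['d']>0.1
    hsv=cv2.cvtColor(z['p'],cv2.COLOR_RGB2HSV)
    m=ok&(((hsv[...,0]>45)&(hsv[...,0]<90)&(hsv[...,1]>60))|((hsv[...,1]<50)&(hsv[...,2]>110)))&(X[...,2]>.02)&(X[...,2]<.08)
    q=X[m];A.append((n,X[ok],z['p'][ok]))
    if n=='scene':Q.append(q)
Q=np.concatenate(Q)
for nm,r,c in(('a',310,600),('b',390,520),('c',425,415)):
    print(nm,fitbottle(Q,(1-r*.001,.4-c*.001,np.radians(209))))
for n,X,_ in A:
    k=(X[:,2]>.055)&(X[:,2]<.066)&(X[:,0]>.35)&(X[:,0]<.75)&(X[:,1]>.05)&(X[:,1]<.32); Y=X[k]
    f=Y[(Y[:,1]<.155)&(Y[:,1]>.11)&(Y[:,0]<.68)]
    if len(f)>20:
        ln=cv2.fitLine(f[:,:2].astype(np.float32),cv2.DIST_HUBER,0,.001,.001).ravel();print(n,'fence',len(f),ln,np.degrees(np.arctan2(ln[1],ln[0])),np.percentile(f,[1,50,99],axis=0).round(4).tolist())
    s=Y[(Y[:,0]>.68)&(Y[:,1]>.13)&(Y[:,1]<.23)]
    print(n,'end',len(s),np.percentile(s,[1,50,99],axis=0).round(4).tolist() if len(s) else 0)
    s=Y[(Y[:,0]>.48)&(Y[:,0]<.53)&(Y[:,1]>.14)&(Y[:,1]<.22)]
    print(n,'slide',len(s),np.percentile(s,[1,50,99],axis=0).round(4).tolist() if len(s) else 0)
    s=X[(X[:,2]>.064)&(X[:,2]<.085)&(X[:,0]>.36)&(X[:,0]<.5)&(X[:,1]>.13)&(X[:,1]<.23)]
    print(n,'post',len(s),np.percentile(s,[2,50,98],axis=0).round(4).tolist() if len(s) else 0)
    s=Y[(Y[:,1]>.245)&(Y[:,1]<.285)]
    if len(s)>20:
        ln=cv2.fitLine(s[:,:2].astype(np.float32),cv2.DIST_HUBER,0,.001,.001).ravel();print(n,'bar',len(s),ln,np.degrees(np.arctan2(ln[1],ln[0])))
E
python3 m1.py
```

```text
a {'ang': np.float64(211.25065502987667), 'foot': array([ 0.73199854, -0.1675731 ]), 'len': np.float64(0.17023272109259807), 'grasp': array([ 0.60803718, -0.24279664]), 'nb': 923, 'res': np.float64(0.0016477260271319004), 'neckoff': np.float64(0.002527432187379466), 'nn': 100}
b {'ang': np.float64(215.0989214491819), 'foot': array([ 0.65453095, -0.08829224]), 'len': np.float64(0.16998976195176235), 'grasp': array([ 0.53589768, -0.17166576]), 'nb': 857, 'res': np.float64(0.0016933081409053743), 'neckoff': np.float64(0.003827946977884795), 'nn': 84}
c {'ang': np.float64(211.29381163575314), 'foot': array([0.62226861, 0.01539565]), 'len': np.float64(0.16959499861053057), 'grasp': array([ 0.49836394, -0.05992124]), 'nb': 804, 'res': np.float64(0.0019363292307108828), 'neckoff': np.float64(0.003062273846399987), 'nn': 71}
scene fence 116 [0.999887   0.01503438 0.6264887  0.14015287] 0.86143893 [[0.5724, 0.1354, 0.0551], [0.6272, 0.1402, 0.0587], [0.6784, 0.1455, 0.0631]]
scene end 128 [[0.6813, 0.1375, 0.0552], [0.7014, 0.1707, 0.0594], [0.7077, 0.2174, 0.063]]
scene slide 6 [[0.5122, 0.1985, 0.0579], [0.5148, 0.2034, 0.0609], [0.5157, 0.2056, 0.0631]]
scene post 0 0
scene bar 275 [0.9995756  0.02912979 0.59155697 0.2652311 ] 1.6692504
side fence 152 [0.9997657  0.02164591 0.5499922  0.14103264] 1.2403163 [[0.4388, 0.1329, 0.0551], [0.5453, 0.1409, 0.06], [0.6761, 0.1515, 0.0653]]
side end 67 [[0.6822, 0.1392, 0.0552], [0.6929, 0.1788, 0.0595], [0.7027, 0.2198, 0.0647]]
side slide 63 [[0.4849, 0.1401, 0.055], [0.5033, 0.1707, 0.061], [0.528, 0.2066, 0.0656]]
side post 73 [[0.4318, 0.1382, 0.0644], [0.4403, 0.1772, 0.0755], [0.4987, 0.1856, 0.0846]]
side bar 169 [0.999816   0.01918259 0.5944377  0.268546  ] 1.099149
```

Emit:
play_rows(linear=[[-3, -4, -5], [-6, -9, -6], [-9, -13, -6], [-11.4, -17, -6], [-11.4, -17, -6], [-11.4, -17, -6]], roll=[0, 0, 0, 0, 0, 0], gripper=[8, 8, 5, 5, 5, 5], force=20)

```text
time_s: 0.9
ee_pos: [0.5605, 0.1698, 0.2543]
eef_rot: [0.0, 1.0, 0.0, -0.001]
ft_force: [0.1, -0.2, -0.1]
finger_gap: 0.0501
```

Run:
```python
from h import *
s=state();print(s['ee_pos'].round(4),s['eef_rot'].round(4),s['finger_gap'],s['ft_force'].round(2),s['time_s'])
ci=camera_info('wrist');p,d=grab_frame('wrist');save('w1.png',p);np.savez('pics/w1.npz',p=p,d=d,T=ci['world_from_camera'])
X=cloud(ci,d).reshape(-1,3);C=p.reshape(-1,3);ok=(d.ravel()>.1)&(X[:,2]<.16)&(X[:,2]>-.02);X=X[ok];C=C[ok];o=np.argsort(X[:,2]);X=X[o];C=C[o]
img=np.zeros((400,400,3),np.uint8);H=np.zeros((400,400),np.float32)
r=((.8-X[:,0])/.001).astype(int);c=((.4-X[:,1])/.001).astype(int);k=(r>=0)&(r<400)&(c>=0)&(c<400)
img[r[k],c[k]]=C[k];H[r[k],c[k]]=X[k,2]
hm=cv2.applyColorMap((np.clip(H/.1,0,1)*255).astype(np.uint8),cv2.COLORMAP_JET)[...,::-1]
save('o1.png',np.hstack([img,hm]))
```

```text
[0.5605 0.1698 0.2543] [ 3.e-04  1.e+00  3.e-04 -9.e-04] 0.050052718388485316 [ 0.13 -0.16 -0.1 ] 0.9
```

View pics/o1.png

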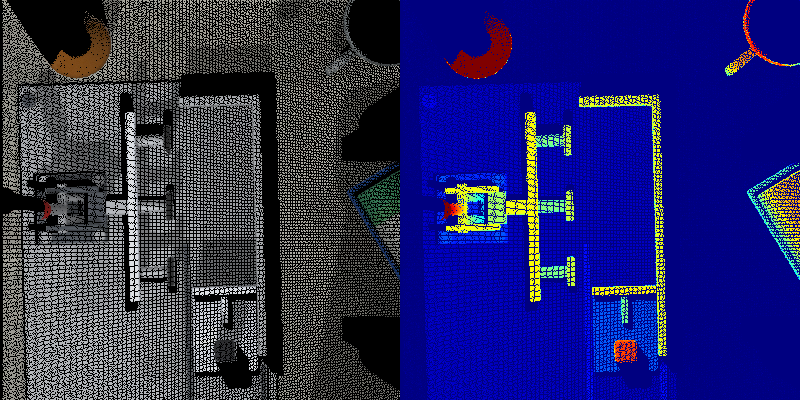

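Run:
```python
from h import *
z=np.load('pics/w1.npz');ci=camera_info('wrist');X=cloud(ci,z['d']).reshape(-1,3)[z['d'].ravel()>.1]
def sel(x0,x1,y0,y1,z0,z1):
    return X[(X[:,0]>x0)&(X[:,0]<x1)&(X[:,1]>y0)&(X[:,1]<y1)&(X[:,2]>z0)&(X[:,2]<z1)]
f=sel(.45,.69,.12,.16,.056,.064)
ln=cv2.fitLine(f[:,:2].astype(np.float32),cv2.DIST_HUBER,0,.001,.001).ravel();th=np.arctan2(ln[1],ln[0]);th=th if abs(th)<1 else th+np.pi
print('fence',np.degrees(th),f[:,2].mean())
c,s=np.cos(th),np.sin(th);R=np.array([[c,s],[-s,c]])
pr=lambda q:np.percentile(q[:,:2]@R.T,[1,50,99],axis=0).round(4).tolist()
print('fence',pr(f));e=sel(.685,.72,.15,.22,.056,.064);print('end',pr(e))
sl=sel(.495,.525,.15,.21,.056,.064);print('slide',pr(sl))
po=sel(.42,.48,.15,.2,.076,.086);print('post',pr(po),po[:,2].mean())
b=sel(.5,.7,.26,.28,.05,.09);ln=cv2.fitLine(b[:,:2].astype(np.float32),cv2.DIST_HUBER,0,.001,.001).ravel();print('bar',np.degrees(np.arctan(ln[1]/ln[0])),pr(b),b[:,2].mean())
for x in(.53,.595,.66):
    q=sel(x-.02,x+.02,.22,.245,.03,.062);print('pad',pr(q))
ro=X[(z['p'].reshape(-1,3)[z['d'].ravel()>.1][:,0]>130)];C=z['p'].reshape(-1,3)[z['d'].ravel()>.1].astype(int)
k=(C[:,0]>100)&(C[:,1]<60)&(C[:,2]<60)&(X[:,2]>.05)&(X[:,2]<.25)&(X[:,1]>.3);print('red',k.sum(),pr(X[k]),np.percentile(X[k,2],[1,50,99]))
```

```text
fence 1.1353309 0.0603995779327107
fence [[0.4552, 0.1245], [0.5685, 0.1294], [0.6905, 0.146]]
end [[0.6978, 0.1365], [0.7022, 0.1717], [0.7079, 0.2051]]
slide [[0.5091, 0.1408], [0.5135, 0.1706], [0.5171, 0.1968]]
post [[0.4419, 0.1545], [0.4531, 0.1653], [0.4631, 0.1754]] 0.08103986564985188
bar 1.481707 [[0.5074, 0.2496], [0.6004, 0.2549], [0.6915, 0.2662]] 0.061896021666603705
pad [[0.519, 0.2141], [0.5338, 0.2204], [0.5477, 0.2337]]
pad [[0.5839, 0.2143], [0.5979, 0.2203], [0.6136, 0.2324]]
pad [[0.6498, 0.2152], [0.6632, 0.2203], [0.6792, 0.2311]]
red 130 [[0.5891, 0.3375], [0.5951, 0.3408], [0.6013, 0.3446]] [0.10199775 0.10810464 0.11497086]
```

Emit:
play_rows(linear=[[-6, 0, 5], [-11.15, -0.45, 8], [-11.15, -0.45, 13], [-11.15, -0.45, 18], [-11.15, -0.45, 19.2], [-11.15, -0.45, 19.2]], roll=[0, 0, 0, 0, 0, 0], gripper=[5, 5, 5, 5, 5, 5])

```text
time_s: 1.7
ee_pos: [0.4495, 0.1731, 0.0625]
eef_rot: [0.001, 1.0, -0.001, -0.001]
ft_force: [-1.2, 1.1, 0.7]
finger_gap: 0.05
```

Emit:
play_rows(linear=[[0, 0, 0], [0, 0, 0], [0, 0, 0], [-2, 0, 0], [-4, 0, 0], [-6, 0.1, 0], [-6, 0.1, 0], [-6, 0.1, 0]], roll=[0, 0, 0, 0, 0, 0, 0, 0], gripper=[2, 2, 2, 2, 2, 2, 2, 2])

```text
time_s: 2.7
ee_pos: [0.3896, 0.1724, 0.0629]
eef_rot: [0.0, 1.0, -0.001, -0.001]
ft_force: [-0.3, -0.0, 0.0]
finger_gap: 0.0205
```

Emit:
play_rows(linear=[[0, 0, 0], [0, 0, 0], [0, 0, -6], [0, 0, -12], [3, 0, -18], [6, 0, -20], [6, 0, -20]], roll=[0, 0, 0, 0, 0, 0, 0], gripper=[4, 4, 4, 4, 4, 4, 4])

```text
time_s: 3.58
ee_pos: [0.4534, 0.1729, 0.2657]
eef_rot: [-0.0, 1.0, -0.001, 0.002]
ft_force: [-0.4, 0.1, -0.3]
finger_gap: 0.0405
```

Emit:
play_rows(linear=[[0, 5, 0], [1, 10, 0], [2, 15, 2], [3, 20, 4], [4.5, 23.3, 7], [4.5, 23.3, 9.5], [4.5, 23.3, 9.5], [4.5, 23.3, 9.5]], roll=[10, 20, 30, 40, 50, 58.7, 58.7, 58.7], gripper=[3, 3, 3, 3, 3, 3, 3, 3])

```text
time_s: 4.58
ee_pos: [0.4979, -0.0597, 0.1708]
eef_rot: [-0.001, 0.872, -0.49, 0.001]
ft_force: [-0.7, 0.0, 1.0]
finger_gap: 0.0301
```

```bash
cat > wl.py <<'E'
# wrist look: python3 wl.py name gx gy [ang]
import sys
from fit import *
from scipy.spatial.transform import Rotation as Rn
nm,gx,gy=sys.argv[1],float(sys.argv[2]),float(sys.argv[3]);ang=float(sys.argv[4]) if len(sys.argv)>4 else 211.3
s=state();ci=camera_info('wrist');p,d=grab_frame('wrist');save(nm+'.png',p)
X=cloud(ci,d);hsv=cv2.cvtColor(p,cv2.COLOR_RGB2HSV)
m=(d>.1)&(((hsv[...,0]>45)&(hsv[...,0]<90)&(hsv[...,1]>60))|((hsv[...,1]<50)&(hsv[...,2]>110)))&(X[...,2]>.02)&(X[...,2]<.08)
b=fitbottle(X[m],(gx,gy,np.radians(ang)));print({k:np.round(v,4) for k,v in b.items()})
q=s['eef_rot'];R=Rn.from_quat([q[1],q[2],q[3],q[0]]).as_matrix()
g=np.r_[b['grasp'],.02]
print('tcp',s['ee_pos'].round(4),'yaw',np.degrees(np.arctan2(R[1,0],R[0,0])).round(2),'want',b['ang']+90-360,'move cm',((g-s['ee_pos'])@R*100).round(2),'j6',s['joints'][5].round(2))
E
python3 wl.py w2 .575 -.015
python3 - <<'E'
from h import *
p,d=grab_frame('scene');save('s2.png',p[160:320,180:480].repeat(2,0).repeat(2,1))
E
```

```text
{'ang': np.float64(211.26), 'foot': array([0.6187, 0.0149]), 'len': np.float64(0.1673), 'grasp': array([ 0.4947, -0.0604]), 'nb': np.int64(7538), 'res': np.float64(0.0006), 'neckoff': np.float64(0.0002), 'nn': np.int64(673)}
tcp [ 0.4979 -0.0597  0.1708] yaw -58.67 want -58.740033314749326 move cm [-0.12  0.35 15.07] j6 0.85
```

View pics/w2.png

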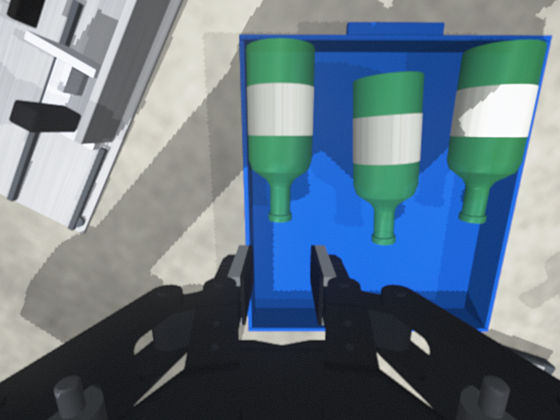

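View pics/s2.png

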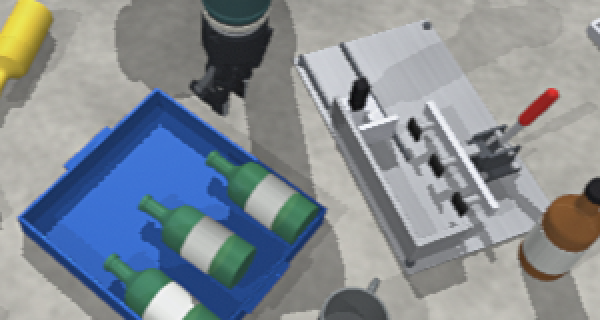

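Emit:
play_rows(linear=[[-0.12, 0.2, 5], [-0.12, 0.2, 9], [-0.12, 0.2, 12], [-0.12, 0.2, 14], [-0.12, 0.2, 15], [-0.12, 0.2, 15]], roll=[0, 0, 0, 0, 0, 0], gripper=[3, 3, 3, 3, 3, 3])

```text
time_s: 5.42
ee_pos: [0.4977, -0.0594, 0.0223]
eef_rot: [-0.002, 0.872, -0.49, 0.002]
ft_force: [0.6, 0.4, -0.1]
finger_gap: 0.03
```

Emit:
play_rows(linear=[[0, 0, 0], [0, 0, 0], [0, 0, 0], [0, 0, 0]], roll=[0, 0, 0, 0], gripper=[1.2, 1.2, 1.2, 1.2], force=20)

```text
time_s: 5.92
ee_pos: [0.4978, -0.0595, 0.0226]
eef_rot: [-0.002, 0.872, -0.49, 0.003]
ft_force: [-0.2, 0.3, -0.2]
finger_gap: 0.012
```

```bash
python3 wl.py w3 .575 -.015
python3 - <<'E'
from h import *
p,d=grab_frame('scene');save('s3.png',np.hstack([p[190:350,180:380].repeat(2,0).repeat(2,1),cv2.resize(cv2.cvtColor(cv2.imread('pics/w3.png'),4),None,fx=.7,fy=.7)[:294].copy() if 0 else cv2.resize(cv2.cvtColor(cv2.imread('pics/w3.png'),4),(400,320))]))
E
```

```text
{'ang': np.float64(211.2363), 'foot': array([0.5965, 0.0015]), 'len': np.float64(0.1408), 'grasp': array([ 0.4725, -0.0737]), 'nb': np.int64(24366), 'res': np.float64(0.0006), 'neckoff': np.float64(0.0012), 'nn': np.int64(500)}
tcp [ 0.4978 -0.0595  0.0226] yaw -58.64 want -58.76369213821738 move cm [-0.1   2.9   0.24] j6 0.85
```

View pics/s3.png

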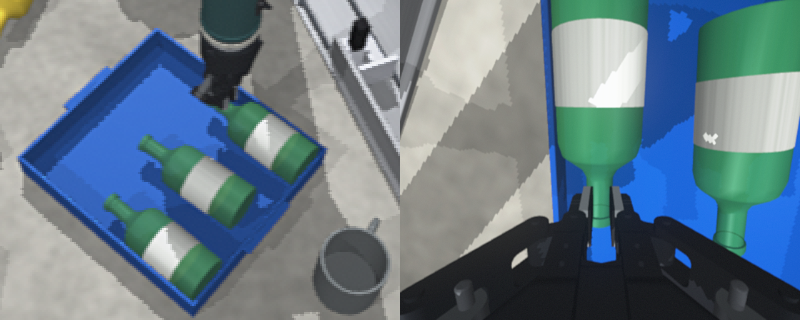

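Run:
```python
from h import *
p=cv2.cvtColor(cv2.imread('pics/w3.png'),4);save('w3c.png',cv2.resize(p[200:340,200:360],None,fx=4,fy=4,interpolation=cv2.INTER_CUBIC))
```

```text
(no output)
```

View pics/w3c.png

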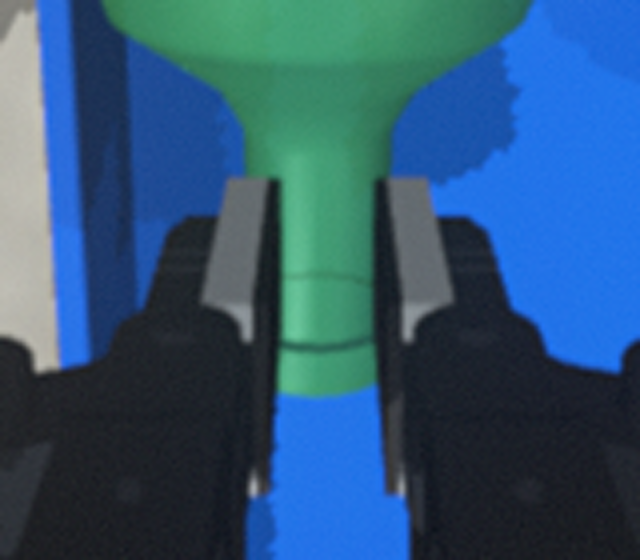

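Emit:
play_rows(linear=[[0, 0, 0], [0, 0, -0.5], [0, 0, -1], [0, 0, -1]], roll=[0, 0, 0, 0], gripper=[0, 0, 0, 0])

```text
time_s: 6.52
ee_pos: [0.4984, -0.0595, 0.0332]
eef_rot: [-0.002, 0.872, -0.49, 0.003]
ft_force: [-0.1, -0.1, -0.4]
finger_gap: 0.0001
```

Run:
```python
from h import *
p,d=grab_frame('wrist')
save('w4c.png',cv2.resize(p[200:340,200:360],None,fx=3,fy=3,interpolation=cv2.INTER_CUBIC))
ci=camera_info('wrist');X=cloud(ci,d)
for u,v in((270,230),(270,245),(270,262),(280,262),(282,285)): print(u,v,X[v,u].round(4),p[v,u])
```

```text
270 230 [ 0.5035 -0.0488  0.0478] [ 63 152 113]
270 245 [ 0.5051 -0.0489  0.075 ] [ 96 108 108]
270 262 [ 0.5046 -0.0499  0.0928] [ 98 104 108]
280 262 [ 0.5076 -0.0532  0.0945] [24 30 37]
282 285 [ 0.5043 -0.0562  0.1067] [37 40 46]
```

View pics/w4c.png

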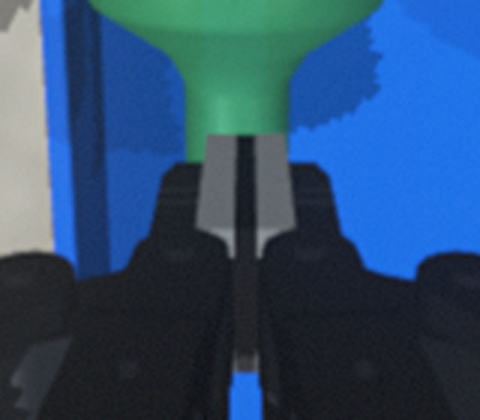

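Run:
```python
from h import *
s=state();p,d=grab_frame('wrist');ci=camera_info('wrist');X=cloud(ci,d)
print(s['ee_pos'],np.array(ci['world_from_camera'])[:3,3])
for v in range(238,290,6): print(v,[(u,X[v,u].round(3).tolist()) for u in(270,276,290)])
# scene/side camera check: gripper lowest
for n in('scene','side'):
    p,d=grab_frame(n);X=cloud(camera_info(n),d)
    dark=(p.max(2)<90)&(d>.1)
    k=dark&(np.hypot(X[...,0]-s['ee_pos'][0],X[...,1]-s['ee_pos'][1])<.05)&(X[...,2]>.02)
    q=X[k];print(n,k.sum(),np.percentile(q,[1,5,20,50],axis=0).round(3).tolist() if k.sum() else 0)
    k=(p.max(2)<70)&(X[...,2]>.066)&(X[...,2]<.09)&(X[...,0]>.34)&(X[...,0]<.5)&(X[...,1]>.13)&(X[...,1]<.21)
    print('post',k.sum(),np.median(X[k],axis=0) if k.sum() else 0)
```

```text
[ 0.49803691 -0.05950703  0.03282052] [ 0.55450626 -0.02471404  0.21197357]
238 [(270, [0.499, -0.051, 0.048]), (276, [0.501, -0.054, 0.049]), (290, [0.505, -0.062, 0.047])]
244 [(270, [0.496, -0.053, 0.047]), (276, [0.498, -0.056, 0.048]), (290, [0.501, -0.064, 0.046])]
250 [(270, [0.505, -0.049, 0.08]), (276, [0.506, -0.052, 0.081]), (290, [0.51, -0.057, 0.081])]
256 [(270, [0.505, -0.049, 0.088]), (276, [0.506, -0.052, 0.088]), (290, [0.51, -0.057, 0.087])]
262 [(270, [0.505, -0.05, 0.093]), (276, [0.506, -0.052, 0.093]), (290, [0.509, -0.057, 0.093])]
268 [(270, [0.505, -0.05, 0.099]), (276, [0.506, -0.052, 0.099]), (290, [0.51, -0.057, 0.1])]
274 [(270, [0.505, -0.05, 0.105]), (276, [0.507, -0.052, 0.106]), (290, [0.509, -0.057, 0.105])]
280 [(270, [0.506, -0.05, 0.112]), (276, [0.505, -0.053, 0.107]), (290, [0.51, -0.056, 0.111])]
286 [(270, [0.506, -0.05, 0.116]), (276, [0.506, -0.052, 0.114]), (290, [0.51, -0.056, 0.116])]
scene 2236 [[0.484, -0.103, 0.085], [0.501, -0.097, 0.139], [0.518, -0.09, 0.23], [0.529, -0.071, 0.334]]
post 55 [0.4539727  0.16936268 0.0785994 ]
side 1449 [[0.451, -0.084, 0.082], [0.454, -0.075, 0.132], [0.459, -0.06, 0.209], [0.468, -0.041, 0.3]]
post 44 [0.43736829 0.17688363 0.07775682]
```

Emit:
play_rows(linear=[[0, 0, -1], [0, 0, -1], [0, 0, -1], [-0.1, 0, 1.5], [-0.1, 0, 3], [-0.1, 0, 3]], roll=[0, 0, 0, 0, 0, 0], gripper=[3, 3, 3, 3, 3, 3])

```text
time_s: 7.48
ee_pos: [0.4953, -0.0582, 0.0006]
eef_rot: [-0.001, 0.872, -0.49, 0.001]
ft_force: [-0.3, 0.3, 0.6]
finger_gap: 0.0302
```

Emit:
play_rows(linear=[[0, 0, 1], [0, 0, 2], [0, 0, 2.3], [0, 0, 2.3]], roll=[0, 0, 0, 0], gripper=[3, 3, 3, 3])

```text
time_s: 7.98
ee_pos: [0.4951, -0.0582, -0.0227]
eef_rot: [-0.001, 0.872, -0.49, 0.0]
ft_force: [0.4, -0.5, 1.0]
finger_gap: 0.0301
```

Emit:
play_rows(linear=[[0, 0, 0], [0, 0, 0], [0, 0, 0], [0, 0, 0]], roll=[0, 0, 0, 0], gripper=[1.2, 1.2, 1.2, 1.2])

```text
time_s: 8.48
ee_pos: [0.4955, -0.0583, -0.0223]
eef_rot: [-0.001, 0.872, -0.49, 0.001]
ft_force: [-0.0, -1.5, 2.2]
finger_gap: 0.0212
```

Emit:
play_rows(linear=[[0, 0, 0], [0, 0, 0], [0, 0.45, 0], [0, 0.45, 0], [0, 0.45, 0], [0, 0.45, 0], [0, 0.45, 0]], roll=[0, 0, 0, 0, 0, 0, 0], gripper=[2.8, 2.8, 2.8, 1.2, 1.2, 1.2, 1.2])

```text
time_s: 9.35
ee_pos: [0.4914, -0.0607, -0.0225]
eef_rot: [-0.001, 0.872, -0.49, 0.0]
ft_force: [-1.5, -2.4, 0.2]
finger_gap: 0.0215
```

Emit:
play_rows(linear=[[0, 0, -1], [0, 0, -2], [0, 0, -3], [0, 0, -4], [0, 0, -5], [0, 0, -6], [0, 0, -7], [0, 0, -8]], roll=[0, 0, 0, 0, 0, 0, 0, 0], gripper=[1.2, 1.2, 1.2, 1.2, 1.2, 1.2, 1.2, 1.2])

```text
time_s: 10.35
ee_pos: [0.4909, -0.0609, 0.0579]
eef_rot: [-0.001, 0.872, -0.49, 0.0]
ft_force: [1.0, -0.3, -4.0]
finger_gap: 0.0217
```

Emit:
play_rows(linear=[[0, 0, -1], [0, 0, -2], [0, 0, -3], [0, 0, -4], [0, 0, -5], [0, 0, -7], [0, 0, -9], [0, 0, -9]], roll=[0, 0, 0, 0, 0, 0, 0, 0], gripper=[1.2, 1.2, 1.2, 1.2, 1.2, 1.2, 1.2, 1.2])

```text
time_s: 11.35
ee_pos: [0.4926, -0.0612, 0.1501]
eef_rot: [-0.001, 0.872, -0.49, 0.002]
ft_force: [0.4, 0.2, -3.3]
finger_gap: 0.0208
```

Run:
```python
from h import *
p,d=grab_frame('scene');q,d2=grab_frame('side')
save('s5.png',np.hstack([p[120:320,200:400].repeat(2,0).repeat(2,1),q[90:290,130:330].repeat(2,0).repeat(2,1)]))
```

```text
(no output)
```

View pics/s5.png

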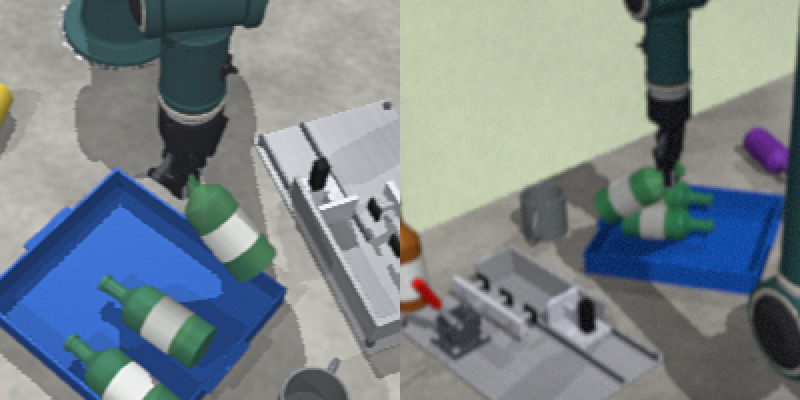

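```bash
cat > tilt.py <<'E'
from h import *
from scipy.optimize import least_squares
from scipy.spatial.transform import Rotation as Rn
def tilt(gd=.150):
    s=state();q=s['eef_rot'];R=Rn.from_quat([q[1],q[2],q[3],q[0]]).as_matrix()
    G=s['ee_pos']-R[:,2]*(.0)+np.array([0,0,.062]);Y=[]
    for n in('wrist','scene','side'):
        p,d=grab_frame(n);ci=camera_info(n);X=cloud(ci,d);hsv=cv2.cvtColor(p,cv2.COLOR_RGB2HSV)
        m=(d>.1)&(((hsv[...,0]>45)&(hsv[...,0]<90)&(hsv[...,1]>60))|((hsv[...,1]<50)&(hsv[...,2]>110)))
        x=(X[m]-G)@R;r=np.linalg.norm(x,axis=1);x=x[(r>.05)&(r<.155)&(abs(x[:,0])<.05)&(x[:,2]>-.04)&(X[m][:,2]>.02)]
        if n=='wrist' and len(x)>1500: x=x[::len(x)//1500]
        Y.append(x);print(n,len(x),end=' ')
    x=np.concatenate(Y)
    def ax(q): a,b=q;return np.array([np.sin(b),-np.sin(a)*np.cos(b),np.cos(a)*np.cos(b)])  # a=0 hanging straight; + = foot to tool -y
    def f(q):
        v=ax(q);t=x@v;r=np.linalg.norm(x-t[:,None]*v,axis=1)-.033
        return np.where((t>.045)&(t<.15),r,.03)
    best=min((least_squares(f,[np.radians(a),0],loss='soft_l1',f_scale=.003) for a in(-20,0,15,30,45,60,75)),key=lambda o:o.cost)
    a,b=np.degrees(best.x);v=R@ax(best.x);r=f(best.x)
    print('\ntilt toolY %.1f toolX %.1f'%(a,b),'in',(abs(r)<.004).sum(),'foot',(G+v*gd).round(3),'ee',s['ee_pos'].round(4),'ft',s['ft_force'].round(1))
tilt()
E
python3 tilt.py
```

```text
wrist 1585 scene 1033 side 448 
tilt toolY 53.0 toolX 0.6 in 2728 foot [0.594 0.    0.12 ] ee [ 0.4906 -0.0609  0.1477] ft [-0.4 -0.6 -2.9]
```

Emit:
play_rows(linear=[[0, 0, 1], [0, 0, 2], [0, 0, 3], [0, 0, 3], [0, 0, 3], [0, 0, 3], [0, 0, 3], [0, 0, 3]], roll=[0, 0, 0, 0, 0, 0, 0, 0], gripper=[1.2, 1.2, 2.0, 2.1, 2.1, 2.15, 2.15, 2.15])

```text
time_s: 12.6
ee_pos: [0.4898, -0.0608, 0.1169]
eef_rot: [-0.0, 0.872, -0.49, -0.001]
ft_force: [-0.1, -0.3, -3.7]
finger_gap: 0.0214
```

```bash
python3 tilt.py
```

```text
wrist 1561 scene 858 side 434 
tilt toolY 37.5 toolX 0.7 in 2457 foot [ 0.569 -0.015  0.06 ] ee [ 0.4898 -0.0608  0.1169] ft [-0.1 -0.3 -3.7]
```

Loosening works; continue slightly.

Emit:
play_rows(linear=[[0, 0, 0], [0, 0, 0], [0, 0, 0], [0, 0, 0], [0, 0, 0], [0, 0, 0], [0, 0, 0], [0, 0, 0]], roll=[0, 0, 0, 0, 0, 0, 0, 0], gripper=[2.18, 2.18, 2.18, 2.18, 2.18, 2.18, 1.2, 1.2])

```text
time_s: 13.75
ee_pos: [0.49, -0.0609, 0.1169]
eef_rot: [-0.0, 0.872, -0.49, -0.001]
ft_force: [0.7, -2.5, -1.5]
finger_gap: 0.0213
```

```bash
python3 tilt.py
```

```text
wrist 1617 scene 729 side 421 
tilt toolY 24.3 toolX 1.2 in 2109 foot [ 0.544 -0.031  0.042] ee [ 0.49   -0.0609  0.1169] ft [ 0.7 -2.5 -1.5]
```

Emit:
play_rows(linear=[[0, 0, 0], [0, 0, 0], [0, 0, 0], [0, 0, 0], [0, 0, 0], [0, 0, 0], [0, 0, 0], [0, 0, 0]], roll=[0, 0, 0, 0, 0, 0, 0, 0], gripper=[2.19, 2.19, 2.19, 2.19, 2.19, 2.19, 2.19, 2.19])

```text
time_s: 14.9
ee_pos: [0.4899, -0.0609, 0.1168]
eef_rot: [-0.0, 0.872, -0.49, -0.001]
ft_force: [0.7, -1.6, -2.8]
finger_gap: 0.022
```

Emit:
play_rows(linear=[[0, 0, 0], [0, 0, 0], [0, 0, 0], [0, 0, 0], [0, 0, 0], [0, 0, 0], [0, 0, 0], [0, 0, 0]], roll=[0, 0, 0, 0, 0, 0, 0, 0], gripper=[2.19, 2.19, 2.19, 2.19, 2.19, 2.19, 1.2, 1.2])

```text
time_s: 15.9
ee_pos: [0.49, -0.061, 0.1169]
eef_rot: [-0.0, 0.872, -0.49, -0.001]
ft_force: [1.7, -2.4, -2.1]
finger_gap: 0.0214
```

```bash
python3 tilt.py
```

```text
wrist 1624 scene 731 side 417 
tilt toolY 24.1 toolX 1.2 in 2114 foot [ 0.544 -0.032  0.042] ee [ 0.49   -0.061   0.1169] ft [ 1.7 -2.4 -2.1]
```

Emit:
play_rows(linear=[[0, 0, 0], [0, 0, 0], [0, 0, 0], [0, 0, 0], [0, 0, 0], [0, 0, 0], [0, 0, 0], [0, 0, 0]], roll=[0, 0, 0, 0, 0, 0, 0, 0], gripper=[2.21, 2.21, 2.21, 2.21, 2.22, 2.22, 1.2, 1.2])

```text
time_s: 17.05
ee_pos: [0.4897, -0.0611, 0.1167]
eef_rot: [0.0, 0.872, -0.49, -0.001]
ft_force: [-1.2, -1.1, -3.4]
finger_gap: 0.0214
```

```bash
python3 tilt.py
```

```text
wrist 1521 scene 644 side 406 
tilt toolY 15.1 toolX 0.8 in 1746 foot [ 0.524 -0.043  0.034] ee [ 0.4897 -0.0611  0.1167] ft [-1.2 -1.1 -3.4]
```

Emit:
play_rows(linear=[[0, 0, 0], [0, 0, 0], [0, 0, 0], [0, 0, 0], [0, 0, 0], [0, 0, 0], [0, 0, 0], [0, 0, 0]], roll=[0, 0, 0, 0, 0, 0, 0, 0], gripper=[2.22, 2.23, 2.24, 2.24, 2.24, 2.24, 1.2, 1.2])

```text
time_s: 18.2
ee_pos: [0.49, -0.0611, 0.117]
eef_rot: [-0.0, 0.872, -0.49, -0.0]
ft_force: [0.3, -0.7, 2.1]
finger_gap: 0.0199
```

```bash
python3 tilt.py
```

```text
wrist 1616 scene 666 side 415 
tilt toolY 5.9 toolX 1.1 in 1211 foot [ 0.505 -0.055  0.03 ] ee [ 0.49   -0.0611  0.117 ] ft [ 0.3 -0.7  2.1]
```

Run:
```python
from h import *
p,d=grab_frame('scene');q,d2=grab_frame('side');w,_=grab_frame('wrist')
save('s6.png',np.hstack([p[180:300,250:350].repeat(3,0).repeat(3,1)[:360],q[120:240,220:290].repeat(3,0).repeat(3,1),w[220:340,200:290].repeat(3,0).repeat(3,1)]))
```

```text
(no output)
```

View pics/s6.png

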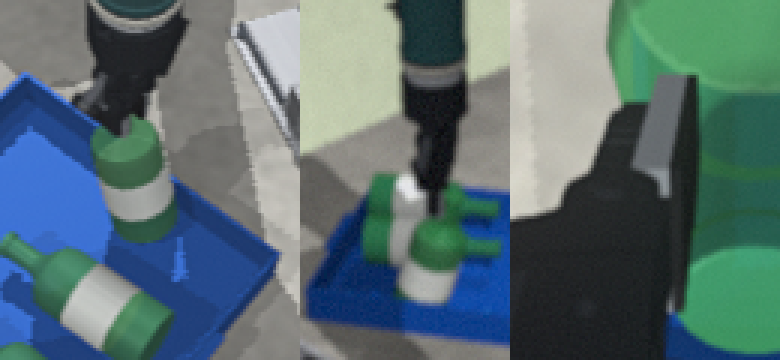

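Run:
```python
from h import *
w,d=grab_frame('wrist');ci=camera_info('wrist');X=cloud(ci,d);print(state()['ee_pos'],camera_info('wrist')['world_from_camera'][2][3])
for v in range(180,345,15): print(v,[(u,w[v,u].tolist(),X[v,u].round(3).tolist()) for u in(268,281)])
```

```text
[ 0.49007217 -0.06111688  0.11700921] 0.2960133537385165
180 [(268, [61, 104, 75], [0.516, -0.035, 0.105]), (281, [62, 106, 76], [0.521, -0.042, 0.108])]
195 [(268, [61, 105, 74], [0.511, -0.039, 0.124]), (281, [61, 109, 76], [0.516, -0.046, 0.126])]
210 [(268, [85, 164, 107], [0.506, -0.043, 0.133]), (281, [88, 164, 108], [0.51, -0.049, 0.134])]
225 [(268, [84, 161, 106], [0.499, -0.047, 0.137]), (281, [83, 158, 105], [0.503, -0.053, 0.138])]
240 [(268, [81, 157, 104], [0.492, -0.052, 0.139]), (281, [79, 150, 100], [0.496, -0.057, 0.141])]
255 [(268, [45, 105, 77], [0.486, -0.055, 0.145]), (281, [40, 93, 81], [0.491, -0.061, 0.148])]
270 [(268, [39, 91, 69], [0.484, -0.057, 0.156]), (281, [42, 95, 82], [0.489, -0.062, 0.159])]
285 [(268, [41, 89, 71], [0.482, -0.059, 0.167]), (281, [40, 94, 80], [0.487, -0.064, 0.17])]
300 [(268, [43, 92, 72], [0.481, -0.06, 0.179]), (281, [43, 98, 81], [0.485, -0.064, 0.18])]
315 [(268, [65, 154, 107], [0.475, -0.064, 0.179]), (281, [65, 153, 106], [0.479, -0.068, 0.181])]
330 [(268, [62, 149, 96], [0.466, -0.069, 0.176]), (281, [60, 148, 97], [0.47, -0.074, 0.177])]
```

Emit:
play_rows(linear=[[0, 0, 0], [0, 0, 0], [0, 0, 0], [0, 0, 0], [0, 0, 0], [0, 0, 0]], roll=[0, 0, 0, 0, 0, 0], gripper=[2.6, 2.8, 3.4, 4, 4.5, 4.5])

```text
time_s: 19.3
ee_pos: [0.4901, -0.0611, 0.117]
eef_rot: [-0.0, 0.872, -0.49, -0.0]
ft_force: [-0.1, 0.1, -0.0]
finger_gap: 0.045
```

```bash
cat > up.py <<'E'
# upright bottle near (x,y): fit vertical-ish axis from body points; args x y floorz
import sys
from h import *
from scipy.optimize import least_squares
from scipy.spatial.transform import Rotation as Rn
def upright(x0,y0,zf,cams=('wrist','scene','side')):
    s=state();Q=[]
    for n in cams:
        p,d=grab_frame(n);X=cloud(camera_info(n),d);hsv=cv2.cvtColor(p,cv2.COLOR_RGB2HSV)
        m=(d>.1)&(((hsv[...,0]>45)&(hsv[...,0]<90)&(hsv[...,1]>60))|((hsv[...,1]<50)&(hsv[...,2]>110)))
        x=X[m];x=x[(np.hypot(x[:,0]-x0,x[:,1]-y0)<.055)]
        if len(x)>1500:x=x[::len(x)//1500]
        print(n,len(x),'zmax',np.percentile(x[:,2],99.5).round(4) if len(x) else 0,end=' | ');Q.append(x)
    x=np.concatenate(Q);b=x[(x[:,2]>zf+.03)&(x[:,2]<zf+.105)]
    def f(q):
        c=np.c_[q[0]+q[2]*(b[:,2]-zf),q[1]+q[3]*(b[:,2]-zf)];return np.linalg.norm(b[:,:2]-c,axis=1)-.033
    o=least_squares(f,[x0,y0,0,0],loss='soft_l1',f_scale=.002);q=o.x
    top=q[:2]+q[2:]*.15
    qq=s['eef_rot'];R=Rn.from_quat([qq[1],qq[2],qq[3],qq[0]]).as_matrix()
    t=np.r_[top,zf+.147-.062]
    print('\nfoot',q[:2].round(4),'tilt deg',np.degrees(q[2:]).round(1),'neck',top.round(4),'in',(abs(f(q))<.003).sum(),len(b),'ee',s['ee_pos'].round(4),'move cm',((t-s['ee_pos'])@R*100).round(2))
    return q
if __name__=='__main__': upright(*map(float,sys.argv[1:4]))
E
python3 up.py .505 -.055 .004
```

```text
wrist 1540 zmax 0.1933 | scene 950 zmax 0.5432 | side 711 zmax 0.5454 | 
foot [ 0.5178 -0.0487] tilt deg [-0.4 -0.1] neck [ 0.5169 -0.0489] in 426 563 ee [ 0.4901 -0.0611  0.117 ] move cm [ 0.36 -2.92  2.8 ]
```

Emit:
play_rows(linear=[[0.36, 0, 0], [0.36, -1.5, 0], [0.36, -2.9, 0], [0.36, -2.9, 1.5], [0.36, -2.9, 2.8], [0.36, -2.9, 2.8]], roll=[0, 0, 0, 0, 0, 0], gripper=[4.5, 4.5, 4.5, 4.5, 4.5, 4.5])

```text
time_s: 20.2
ee_pos: [0.5143, -0.0488, 0.0865]
eef_rot: [0.001, 0.872, -0.49, -0.003]
ft_force: [-0.0, 0.2, -0.8]
finger_gap: 0.0449
```

Emit:
play_rows(linear=[[0, 0, 0], [0, 0, 0], [0, 0, 0], [0, 0, 0], [0, 0, -2], [0, 0, -5], [0, 0, -8], [0, 0, -8]], roll=[0, 0, 0, 0, 0, 0, 0, 0], gripper=[1.2, 1.2, 1.2, 1.2, 1.2, 1.2, 1.2, 1.2], force=40)

```text
time_s: 21.2
ee_pos: [0.5164, -0.0493, 0.1681]
eef_rot: [0.0, 0.872, -0.49, -0.001]
ft_force: [0.9, -1.1, -2.3]
finger_gap: 0.0376
```

```bash
python3 tilt.py
```

```text
wrist 1929 scene 481 side 468 
tilt toolY 2.0 toolX -0.2 in 2124 foot [ 0.52  -0.046  0.08 ] ee [ 0.5164 -0.0493  0.1681] ft [ 0.9 -1.1 -2.3]
```

Emit:
play_rows(linear=[[0, 0, 4], [0, 0, 7], [0, 0, 8.1], [0, 0, 8.1], [0, 0, 8.1], [0, 0, 6.6], [0, 0, 6.6]], roll=[0, 0, 0, 0, 0, 0, 0], gripper=[1.2, 1.2, 1.2, 1.2, 4.5, 4.5, 4.5])

```text
time_s: 22.22
ee_pos: [0.5137, -0.0488, 0.0995]
eef_rot: [0.001, 0.872, -0.49, -0.003]
ft_force: [-0.7, 0.1, 0.5]
finger_gap: 0.0446
```

Emit:
play_rows(linear=[[0, 0, 0], [0, 0, 0], [0, 0, 0], [0, 0, 0], [0, 0, 0], [0, 0, -1], [0, 0, -3], [0, 0, -3]], roll=[0, 0, 0, 0, 0, 0, 0, 0], gripper=[1.2, 1.2, 1.2, 1.2, 1.2, 1.2, 1.2, 1.2])

```text
time_s: 23.22
ee_pos: [0.515, -0.0491, 0.1307]
eef_rot: [0.001, 0.872, -0.49, -0.002]
ft_force: [0.2, 0.0, -3.1]
finger_gap: 0.0237
```

Emit:
play_rows(linear=[[0, 0, -3], [0, 0, -6], [0, 0, -6.5], [0, 0, -6.5]], roll=[0, 0, 0, 0], gripper=[1.2, 1.2, 1.2, 1.2])

```text
time_s: 23.72
ee_pos: [0.5148, -0.0491, 0.1946]
eef_rot: [0.001, 0.872, -0.49, -0.002]
ft_force: [-0.4, 0.1, -2.8]
finger_gap: 0.024
```

```bash
python3 up.py .517 -.048 .1
```

```text
wrist 1711 zmax 0.273 | scene 1021 zmax 0.6205 | side 832 zmax 0.6216 | 
foot [ 0.5151 -0.0485] tilt deg [ 0.1 -0.7] neck [ 0.5153 -0.0504] in 654 851 ee [ 0.5148 -0.0491  0.1946] move cm [0.14 0.02 0.96]
```

Emit:
play_rows(linear=[[-1, -2, 0], [-3.5, -7, 0], [-6, -12, 0], [-8.5, -17, 0], [-11, -22, 0], [-12.4, -24.4, 0], [-12.4, -24.4, 0], [-12.4, -24.4, 0]], roll=[0, 0, 0, 0, 0, 0, 0, 0], gripper=[1.2, 1.2, 1.2, 1.2, 1.2, 1.2, 1.2, 1.2])

```text
time_s: 24.88
ee_pos: [0.6564, 0.1831, 0.1911]
eef_rot: [0.003, 0.872, -0.49, -0.005]
ft_force: [-0.3, -0.8, -3.2]
finger_gap: 0.0237
```

```bash
python3 up.py .659 .184 .1
```

```text
wrist 1673 zmax 0.2722 | scene 1718 zmax 0.6162 | side 1397 zmax 0.6199 | 
foot [0.6495 0.1767] tilt deg [2.1 1.5] neck [0.6551 0.1807] in 827 924 ee [0.6564 0.1831 0.1911] move cm [0.14 0.24 0.61]
```

Emit:
play_rows(linear=[[-0.3, -0.3, 1], [-0.3, -0.3, 3], [-0.3, -0.3, 5], [-0.3, -0.3, 6.5], [-0.3, -0.3, 8], [-0.3, -0.3, 8.5], [-0.3, -0.3, 8.5]], roll=[0, 0, 0, 0, 0, 0, 0], gripper=[1.2, 1.2, 1.2, 1.2, 1.2, 1.2, 1.2])

```text
time_s: 25.9
ee_pos: [0.6572, 0.1868, 0.1069]
eef_rot: [0.002, 0.872, -0.49, -0.004]
ft_force: [-0.3, -0.1, -2.3]
finger_gap: 0.0234
```

Emit:
play_rows(linear=[[0, 0, 0.3], [0, 0, 0.6], [0, 0, 0.6]], roll=[0, 0, 0], gripper=[1.2, 1.2, 1.2])

```text
time_s: 26.28
ee_pos: [0.6578, 0.1871, 0.1018]
eef_rot: [0.001, 0.872, -0.49, -0.004]
ft_force: [-0.5, 0.0, -0.8]
finger_gap: 0.0239
```

Emit:
play_rows(linear=[[0, 0, 0.2], [0, 0, 0.2], [0, 0, 0.2], [0, 0, 0.2], [0, 0, -3], [0, 0, -8], [0, 0, -14], [0, 0, -14]], roll=[0, 0, 0, 0, 0, 0, 0, 0], gripper=[1.2, 2.6, 3.5, 4, 4, 4, 4, 4])

```text
time_s: 27.28
ee_pos: [0.6629, 0.1878, 0.2499]
eef_rot: [-0.003, 0.872, -0.49, 0.001]
ft_force: [-0.0, -0.3, 0.3]
finger_gap: 0.04
```

```bash
python3 up.py .657 .187 .006
```

```text
wrist 1736 zmax 0.3332 | scene 1389 zmax 0.6478 | side 1103 zmax 0.6715 | 
foot [0.6698 0.1846] tilt deg [-12.7  -4. ] neck [0.6365 0.1742] in 399 1156 ee [0.6629 0.1878 0.2499] move cm [-0.2   3.06 15.87]
```

```bash
cat > st.py <<'E'
# stand inspection from wrist + scene: green-only points in stand frame
from h import *
from scipy.optimize import least_squares
th=np.radians(1.2);Rs=np.array([[np.cos(th),np.sin(th)],[-np.sin(th),np.cos(th)]]);O=np.array([.5778,.1657])
def tostand(x): return np.c_[x[:,:2]@Rs.T-O,x[:,2]]
def toworld(x,y): return Rs.T@(O+[x,y])
def greens(n):
    p,d=grab_frame(n);X=cloud(camera_info(n),d);hsv=cv2.cvtColor(p,cv2.COLOR_RGB2HSV)
    m=(d>.1)&(hsv[...,0]>45)&(hsv[...,0]<90)&(hsv[...,1]>90)
    x=tostand(X[m]);return x[(abs(x[:,1])<.12)&(x[:,0]>-.16)&(x[:,0]<.2)&(x[:,2]<.3)]
def row(cams=('wrist','scene')):
    G={n:greens(n) for n in cams}
    for n,x in G.items():
        print(n,len(x),end=': ')
        lip=x[(x[:,2]>.165)]
        if len(lip)>5:
            idx=np.round((lip[:,0]-.021)/.066)
            g=lip[:,:2].astype(np.float32);img=np.zeros((300,400),np.uint8)
            c=((g+[.17,.13])*1000).astype(int);img[c[:,1],c[:,0]]=1;img=cv2.dilate(img,np.ones((7,7)))
            nl,L,stt,ce=cv2.connectedComponentsWithStats(img)
            for i in range(1,nl):
                k=L[c[:,1],c[:,0]]==i
                if k.sum()>8:print('lip c',((np.percentile(lip[k,:2],2,axis=0)+np.percentile(lip[k,:2],98,axis=0))/2*1000).round(1),'z',(np.percentile(lip[k,2],99)).round(4),'n',k.sum(),end='; ')
        print()
        for xc in(.087,.021,-.045):
            b=x[(x[:,2]>.02)&(x[:,2]<.112)&(abs(x[:,0]-xc)<.04)]
            if len(b)<40: continue
            f=lambda q:np.hypot(b[:,0]-q[0]-q[2]*(b[:,2]-.06),b[:,1]-q[1]-q[3]*(b[:,2]-.06))-.033
            o=least_squares(f,[xc,.004,0,0],loss='soft_l1',f_scale=.002).x
            print('  body',(o[:2]*1000).round(1),'tilt',np.degrees(o[2:]).round(1),'n',len(b),(abs(f(o))<.003).sum())
if __name__=='__main__':row()
E
python3 st.py
```

```text
wrist 2665: lip c [76.4  1.3] z 0.179 n 671; 
  body [74.9  0.5] tilt [-0.2 -0.4] n 48 48
scene 492: lip c [78.9 -3.4] z 0.1809 n 69; 
  body [78.3  1.1] tilt [-0.7 -1. ] n 68 68
```

Emit:
play_rows(linear=[[-2, 3, 0], [-4, 7, 0], [-6, 11, 0], [-8, 15, 0], [-10, 19, 0], [-10, 19, 0], [-10, 19, 0]], roll=[-9, -18, -28, -38, -48, -58.7, -58.7], gripper=[4.5, 4.5, 4.5, 4.5, 4.5, 4.5, 4.5])

```text
time_s: 28.4
ee_pos: [0.4421, 0.1731, 0.2403]
eef_rot: [0.0, 1.0, -0.001, -0.007]
ft_force: [-0.3, -0.4, -0.3]
finger_gap: 0.0449
```

Emit:
play_rows(linear=[[0.6, -0.1, 5], [0.7, -0.1, 10], [0.7, -0.1, 15], [0.7, -0.1, 19], [0.7, -0.1, 21], [0.7, -0.1, 22], [0.7, -0.1, 22]], roll=[0, 0, 0, 0, 0, 0, 0], gripper=[4.5, 4.5, 4.5, 4.5, 4.5, 4.5, 4.5])

```text
time_s: 29.28
ee_pos: [0.4457, 0.1737, 0.0194]
eef_rot: [0.001, 1.0, -0.002, -0.008]
ft_force: [0.1, -0.1, 0.4]
finger_gap: 0.0449
```

Emit:
play_rows(linear=[[0, 0, 0], [0, 0, 0], [0, 0, 0], [-1.5, 0, 0], [-3, 0, 0], [-4.5, 0.1, 0], [-5.5, 0.1, 0], [-5.5, 0.1, 0]], roll=[0, 0, 0, 0, 0, 0, 0, 0], gripper=[1.5, 1.5, 1.5, 1.5, 1.5, 1.5, 1.5, 1.5])

```text
time_s: 30.28
ee_pos: [0.3892, 0.1724, 0.0206]
eef_rot: [0.001, 1.0, -0.001, -0.009]
ft_force: [-3.6, -4.1, 6.8]
finger_gap: 0.0213
```

Emit:
play_rows(linear=[[0, 0, 0], [0, 0, 0], [0, 0, -5], [0, 0, -11], [3, 5, -17], [5, 10, -21], [7, 15, -21], [9, 20, -21]], roll=[0, 0, 0, 0, 9, 18, 28, 38], gripper=[4, 4, 4, 4, 3, 3, 3, 3])

```text
time_s: 31.28
ee_pos: [0.4825, -0.025, 0.2312]
eef_rot: [0.003, 0.944, -0.33, -0.006]
ft_force: [-0.2, 0.0, 0.0]
finger_gap: 0.0299
```

Emit:
play_rows(linear=[[4, 3, 0], [8, 6, 3], [13.2, 8.6, 6], [13.2, 8.6, 8], [13.2, 8.6, 8], [13.2, 8.6, 8]], roll=[8, 16.4, 16.4, 16.4, 16.4, 16.4], gripper=[4, 4, 4, 4, 4, 4])

```text
time_s: 32.02
ee_pos: [0.5315, -0.1741, 0.1512]
eef_rot: [0.004, 0.888, -0.461, -0.006]
ft_force: [0.1, -0.4, -0.1]
finger_gap: 0.0402
```

```bash
sed -i 's/^    return dict/    G=foot+.150*d\n    return dict/; s/grasp=foot+.145\*d/grasp=G/' fit.py; sed -i 's/g=np.r_\[b\[.grasp.\],.02\]/g=np.r_[b["grasp"],-.022]/' wl.py; python3 wl.py w7 .61 -.12 215
```

```text
{'ang': np.float64(215.2867), 'foot': array([ 0.6507, -0.0886]), 'len': np.float64(0.1675), 'grasp': array([ 0.5283, -0.1753]), 'nb': np.int64(8929), 'res': np.float64(0.0006), 'neckoff': np.float64(0.0002), 'nn': np.int64(767)}
tcp [ 0.5315 -0.1741  0.1512] yaw -54.87 want -54.71333954847995 move cm [ 0.04  0.13 17.32] j6 0.6
```

Emit:
play_rows(linear=[[0.04, 0, 5], [0.04, 0, 10], [0.04, 0, 14], [0.04, 0, 16], [0.04, 0, 17.2], [0.04, 0, 17.2]], roll=[0, 0, 0, 0, 0, 0], gripper=[4, 4, 4, 4, 4, 4])

```text
time_s: 32.83
ee_pos: [0.5304, -0.1743, -0.0197]
eef_rot: [0.003, 0.888, -0.46, -0.005]
ft_force: [-0.1, -0.4, 0.0]
finger_gap: 0.0401
```

Emit:
play_rows(linear=[[0, 0, 0], [0, 0, 0], [0, 0, 0], [0, 0, 0], [0, 0, -1], [0, 0, -2], [0, 0, -3], [0, 0, -4]], roll=[0, 0, 0, 0, 0, 0, 0, 0], gripper=[1.2, 1.2, 1.2, 1.2, 1.2, 1.2, 1.2, 1.2], force=20)

```text
time_s: 33.83
ee_pos: [0.5307, -0.1743, 0.0209]
eef_rot: [0.004, 0.888, -0.46, -0.005]
ft_force: [-0.6, 0.5, -3.1]
finger_gap: 0.0212
```

Emit:
play_rows(linear=[[0, 0, -1.5], [0, 0, -3], [0, 0, -4.5], [0, 0, -6], [0, 0, -7.5], [0, 0, -9], [0, 0, -9.5], [0, 0, -9.5]], roll=[0, 0, 0, 0, 0, 0, 0, 0], gripper=[1.2, 1.2, 1.2, 1.2, 1.2, 1.2, 1.2, 1.2])

```text
time_s: 34.83
ee_pos: [0.5321, -0.1742, 0.1163]
eef_rot: [0.003, 0.888, -0.46, -0.005]
ft_force: [-0.4, -0.3, -3.7]
finger_gap: 0.0214
```

```bash
python3 tilt.py
```

```text
wrist 1562 scene 922 side 429 
tilt toolY 44.3 toolX 0.2 in 2486 foot [ 0.617 -0.114  0.07 ] ee [ 0.5321 -0.1742  0.1163] ft [-0.4 -0.3 -3.7]
```

Emit:
play_rows(linear=[[0, 0, 0], [0, 0, 0.3], [0, 0, 0.5], [0, 0, 0.7], [0, 0, 0.9], [0, 0, 0.9], [0, 0, 0.9], [0, 0, 0.9]], roll=[0, 0, 0, 0, 0, 0, 0, 0], gripper=[2.15, 2.19, 2.21, 2.22, 2.22, 2.23, 2.23, 2.23])

```text
time_s: 35.98
ee_pos: [0.5311, -0.1739, 0.1061]
eef_rot: [0.004, 0.888, -0.46, -0.006]
ft_force: [-0.3, 0.4, 1.0]
finger_gap: 0.0223
```

```bash
python3 tilt.py
```

```text
wrist 1956 scene 620 side 409 
tilt toolY 11.7 toolX 0.9 in 1738 foot [ 0.555 -0.158  0.021] ee [ 0.5311 -0.1739  0.1061] ft [-0.3  0.4  1. ]
```

Emit:
play_rows(linear=[[0, 0, 0], [0, 0, 0], [0, 0, 0], [0, 0, 0], [0, 0, 0], [0, 0, 0], [0, 0, 0], [0, 0, 0]], roll=[0, 0, 0, 0, 0, 0, 0, 0], gripper=[2.24, 2.25, 2.26, 2.28, 2.5, 3, 4, 4.5])

```text
time_s: 37.12
ee_pos: [0.5311, -0.1739, 0.106]
eef_rot: [0.004, 0.888, -0.46, -0.006]
ft_force: [-0.0, -0.5, -0.4]
finger_gap: 0.0452
```

```bash
python3 up.py .555 -.158 .004
```

```text
wrist 1677 zmax 0.1825 | scene 973 zmax 0.5306 | side 687 zmax 0.5341 | 
foot [ 0.5639 -0.1514] tilt deg [ 0.  -0.5] neck [ 0.5639 -0.1528] in 400 539 ee [ 0.5311 -0.1739  0.106 ] move cm [ 0.19 -3.92  1.66]
```

Emit:
play_rows(linear=[[0.19, 0, 0], [0.19, -2, 0], [0.19, -3.9, 0], [0.19, -3.9, 0.6], [0.19, -3.9, 0.6], [0.19, -3.9, 0.6]], roll=[0, 0, 0, 0, 0, 0], gripper=[4.5, 4.5, 4.5, 4.5, 4.5, 4.5])

```text
time_s: 38.02
ee_pos: [0.5634, -0.1529, 0.0991]
eef_rot: [0.004, 0.888, -0.46, -0.006]
ft_force: [-0.1, 0.2, 0.2]
finger_gap: 0.0453
```

Emit:
play_rows(linear=[[0, 0, 0], [0, 0, 0], [0, 0, 0], [0, 0, 0], [0, 0, -2], [0, 0, -5], [0, 0, -9.5], [0, 0, -9.5]], roll=[0, 0, 0, 0, 0, 0, 0, 0], gripper=[1.2, 1.2, 1.2, 1.2, 1.2, 1.2, 1.2, 1.2], force=40)

```text
time_s: 39.02
ee_pos: [0.5684, -0.1541, 0.2]
eef_rot: [0.003, 0.888, -0.46, -0.001]
ft_force: [0.3, -0.4, -2.5]
finger_gap: 0.0237
```

```bash
python3 up.py .564 -.152 .1;python3 -c "
from st import *
s=state();x,y=toworld(.010,.007);from scipy.spatial.transform import Rotation as Rn
q=s['eef_rot'];R=Rn.from_quat([q[1],q[2],q[3],q[0]]).as_matrix();print(x,y,(np.array([x,y,s['ee_pos'][2]])-s['ee_pos'])@R*100)"
```

```text
wrist 1623 zmax 0.276 | scene 995 zmax 0.6066 | side 727 zmax 0.6225 | 
foot [ 0.5709 -0.1507] tilt deg [-1.1 -1.3] neck [ 0.5681 -0.1541] in 596 767 ee [ 0.5684 -0.1541  0.2   ] move cm [-0.02  0.01  1.5 ]
0.5840543298326584 0.18497207844354302 [-26.43004097 -21.09146593  -0.04677461]
```

Emit:
play_rows(linear=[[-2, -1.5, 0], [-6, -4.6, 0], [-11, -8.5, 0], [-16, -12.3, 0], [-21, -16.2, 0], [-25, -19.2, 0], [-26.8, -20.6, 0], [-26.8, -20.6, 0]], roll=[0, 0, 0, 0, 0, 0, 0, 0], gripper=[1.2, 1.2, 1.2, 1.2, 1.2, 1.2, 1.2, 1.2])

```text
time_s: 40.17
ee_pos: [0.5767, 0.1861, 0.1908]
eef_rot: [0.005, 0.888, -0.459, -0.008]
ft_force: [0.5, -0.9, -3.3]
finger_gap: 0.0237
```

```bash
cat > hold.py <<'E'
from st import *
from scipy.spatial.transform import Rotation as Rn
s=state();e=tostand(s['ee_pos'][None])[0]
x=greens('wrist');x=x[(x[:,2]>.1)&(abs(x[:,0]-e[0])<.05)]
b=x[x[:,2]<e[2]+.0]
zt=np.percentile(x[:,2],99.5);zb=zt-.172;b=x[(x[:,2]<zb+.108)]
f=lambda q:np.hypot(b[:,0]-q[0]-q[2]*(b[:,2]-zb),b[:,1]-q[1]-q[3]*(b[:,2]-zb))-.033
o=least_squares(f,[e[0],e[1],0,0],loss='soft_l1',f_scale=.002).x
print('ee stand',e.round(4),'foot',o[:2].round(4),'tilt',np.degrees(o[2:]).round(1),'top',zt.round(4),'n',len(b),'ee-foot',(e[2]-zb).round(4),(s['ft_force']).round(1))
E
python3 hold.py; python3 st.py
```

```text
ee stand [0.0027 0.0083 0.1908] foot [ 0.0223 -0.0031] tilt [-9.9  6.1] top 0.2698 n 903 ee-foot 0.093 [ 0.5 -0.9 -3.3]
wrist 14062: lip c [14.4 12.4] z 0.27 n 9498; lip c [76.   0.7] z 0.1804 n 1353; 
scene 860: lip c [10.4 -2.2] z 0.2274 n 316; lip c [79.3 -2.4] z 0.1821 n 75; 
  body [77.8  0.3] tilt [ 0.4 -0.2] n 63 62
```

```bash
sed -i "s/(x\[:,2\]>.1)&(abs(x\[:,0\]-e\[0\])<.05)/(x[:,2]>.125)\&(abs(x[:,0]-e[0])<.045)/" hold.py; python3 hold.py
```

```text
ee stand [0.0032 0.0058 0.1917] foot [0.0041 0.0055] tilt [-0.8 -0.3] top 0.2708 n 479 ee-foot 0.0929 [-0.8  0.1 -3.1]
```

Emit:
play_rows(linear=[[0, 0, 1], [0, 0, 3], [0, 0, 5], [0, 0, 7], [0, 0, 8.4], [0, 0, 8.9], [0, 0, 9.2], [0, 0, 9.2]], roll=[0, 0, 0, 0, 0, 0, 0, 0], gripper=[1.2, 1.2, 1.2, 1.2, 1.2, 1.2, 1.2, 1.2])

```text
time_s: 41.38
ee_pos: [0.5771, 0.1839, 0.1018]
eef_rot: [0.004, 0.887, -0.461, -0.006]
ft_force: [-0.5, -0.3, 2.5]
finger_gap: 0.0238
```

Emit:
play_rows(linear=[[0, 0, 0], [0, 0, 0], [0, 0, 0], [0, 0, 0], [0, 0, -3], [0, 0, -8], [0, 0, -14], [0, 0, -14]], roll=[0, 0, 0, 0, 0, 0, 0, 0], gripper=[1.8, 2.6, 3.5, 4, 4, 4, 4, 4])

```text
time_s: 42.38
ee_pos: [0.5834, 0.1851, 0.2494]
eef_rot: [-0.001, 0.887, -0.461, -0.002]
ft_force: [0.1, -0.4, 0.1]
finger_gap: 0.0399
```

```bash
python3 st.py
```

```text
wrist 5445: lip c [73.6  0.7] z 0.1761 n 767; lip c [3.2 8.3] z 0.1765 n 657; 
  body [-18.2  30.6] tilt [ 24. -28.] n 76 62
scene 952: lip c [79.7 -2.4] z 0.1811 n 75; lip c [7.6 4.6] z 0.1811 n 63; 
  body [78.2  1. ] tilt [-0.1 -0.8] n 65 63
  body [8.  9.6] tilt [-2.2 -2.2] n 71 68
```

Emit:
play_rows(linear=[[3, 2, 0], [8, 5, 0], [13, 8.4, 0], [18, 11.6, 0], [23, 14.8, 0], [28, 18, 3], [33, 21.3, 5], [36.2, 23.4, 8]], roll=[0, 0, 0, 3.8, 3.8, 3.8, 3.8, 3.8], gripper=[4, 4, 4, 3, 3, 3, 3, 3])

```text
time_s: 43.48
ee_pos: [0.5945, -0.2489, 0.1603]
eef_rot: [0.003, 0.871, -0.491, -0.006]
ft_force: [1.3, 1.0, 1.1]
finger_gap: 0.0301
```

Emit:
play_rows(linear=[[0, 0, 0], [0, 0, 0], [0, 0, 0]], roll=[0, 0, 0], gripper=[3, 3, 3])

```text
time_s: 43.85
ee_pos: [0.595, -0.2477, 0.1609]
eef_rot: [0.003, 0.872, -0.49, -0.006]
ft_force: [-0.9, -0.1, -0.3]
finger_gap: 0.03
```

```bash
python3 wl.py w9 .675 -.2 211.3
```

```text
{'ang': np.float64(211.2359), 'foot': array([ 0.7284, -0.1677]), 'len': np.float64(0.1678), 'grasp': array([ 0.6002, -0.2455]), 'nb': np.int64(8212), 'res': np.float64(0.0007), 'neckoff': np.float64(-0.0005), 'nn': np.int64(728)}
tcp [ 0.595  -0.2477  0.1609] yaw -58.69 want -58.76413209453261 move cm [ 0.21 -0.75 18.28] j6 0.6
```

Emit:
play_rows(linear=[[0.18, -0.85, 4], [0.18, -0.85, 9], [0.18, -0.85, 13], [0.18, -0.85, 13.5], [0.18, -0.85, 13.5]], roll=[0, 0, 0, 0, 0], gripper=[3, 3, 3, 3, 3])

```text
time_s: 44.52
ee_pos: [0.603, -0.2445, 0.0278]
eef_rot: [0.003, 0.872, -0.489, -0.005]
ft_force: [-0.6, -0.8, -0.2]
finger_gap: 0.0298
```

```bash
python3 wl.py w10 .66 -.21 211.3
```

```text
{'ang': np.float64(211.1272), 'foot': array([ 0.7035, -0.1828]), 'len': np.float64(0.139), 'grasp': array([ 0.5751, -0.2603]), 'nb': np.int64(24450), 'res': np.float64(0.0027), 'neckoff': np.float64(0.0001), 'nn': np.int64(602)}
tcp [ 0.603  -0.2445  0.0278] yaw -58.61 want -58.87276076073283 move cm [-0.08  3.16  5.01] j6 0.61
```

Emit:
play_rows(linear=[[-0.05, 0.1, 1.5], [-0.05, 0.1, 3], [-0.05, 0.1, 4.4], [-0.05, 0.1, 4.8], [-0.05, 0.1, 4.8]], roll=[0, 0, 0, 0, 0], gripper=[3, 3, 3, 3, 3])

```text
time_s: 45.2
ee_pos: [0.6017, -0.245, -0.0201]
eef_rot: [0.003, 0.872, -0.49, -0.004]
ft_force: [0.6, -0.1, 0.9]
finger_gap: 0.0305
```

Emit:
play_rows(linear=[[0, 0, 0], [0, 0, 0], [0, 0, 0], [0, 0, 0], [0, 0, -1], [0, 0, -2], [0, 0, -3], [0, 0, -4]], roll=[0, 0, 0, 0, 0, 0, 0, 0], gripper=[1.2, 1.2, 1.2, 1.2, 1.2, 1.2, 1.2, 1.2], force=20)

```text
time_s: 46.2
ee_pos: [0.6024, -0.2452, 0.0208]
eef_rot: [0.003, 0.872, -0.49, -0.004]
ft_force: [0.6, 1.8, -2.5]
finger_gap: 0.0215
```

Emit:
play_rows(linear=[[0, 0, -1.5], [0, 0, -3], [0, 0, -4.5], [0, 0, -6], [0, 0, -7.5], [0, 0, -9], [0, 0, -9.5], [0, 0, -9.5]], roll=[0, 0, 0, 0, 0, 0, 0, 0], gripper=[1.2, 1.2, 1.2, 1.2, 1.2, 1.2, 1.2, 1.2])

```text
time_s: 47.2
ee_pos: [0.6036, -0.2452, 0.1163]
eef_rot: [0.003, 0.872, -0.49, -0.004]
ft_force: [-0.7, 0.9, -2.9]
finger_gap: 0.0214
```

```bash
python3 tilt.py
```

```text
wrist 1585 scene 1095 side 365 
tilt toolY 49.7 toolX 0.4 in 2644 foot [ 0.701 -0.187  0.08 ] ee [ 0.6036 -0.2452  0.1163] ft [-0.7  0.9 -2.9]
```

Emit:
play_rows(linear=[[-1, 0, 0], [-1.5, 0, 0.3], [-1.5, 0, 0.5], [-1.5, 0, 0.7], [-1.5, 0, 0.9], [-1.5, 0, 0.9], [-1.5, 0, 0.9], [-1.5, 0, 0.9]], roll=[0, 0, 0, 0, 0, 0, 0, 0], gripper=[1.2, 2.1, 2.19, 2.21, 2.22, 2.23, 2.23, 2.23])

```text
time_s: 48.35
ee_pos: [0.5949, -0.2321, 0.1061]
eef_rot: [0.003, 0.872, -0.49, -0.005]
ft_force: [0.2, -0.6, 0.0]
finger_gap: 0.0221
```

```bash
python3 tilt.py
```

```text
wrist 1593 scene 846 side 430 
tilt toolY -14.3 toolX 3.8 in 534 foot [ 0.567 -0.26   0.023] ee [ 0.5949 -0.2321  0.1061] ft [ 0.2 -0.6  0. ]
```

```bash
python3 up.py .61 -.22 .004;  python3 - <<'E'
from h import *
p,d=grab_frame('scene');w,_=grab_frame('wrist')
save('s11.png',np.hstack([p[200:340,200:320].repeat(3,0).repeat(3,1),w[0:420:1,100:460]]))
E
```

```text
wrist 1904 zmax 0.1802 | scene 758 zmax 0.5307 | side 371 zmax 0.5352 | 
foot [ 0.6336 -0.2954] tilt deg [-47.9  64.9] neck [ 0.5082 -0.1255] in 709 2397 ee [ 0.5948 -0.232   0.106 ] move cm [-13.59   1.83   1.79]
```

View pics/s11.png

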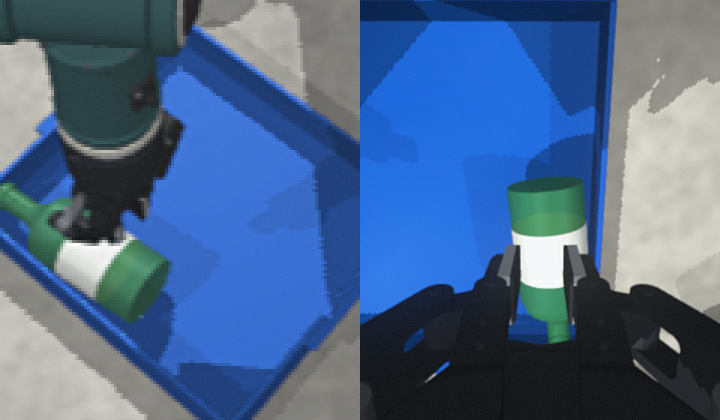

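Emit:
play_rows(linear=[[0, 0, -3], [0, 0, -6], [0, 4, -6], [0, 8, -6], [0, 8, -6], [0, 8, -6]], roll=[0, 0, 0, 0, 0, 0], gripper=[3, 3, 3, 3, 3, 3])

```text
time_s: 49.5
ee_pos: [0.5276, -0.2735, 0.1669]
eef_rot: [0.003, 0.872, -0.49, -0.004]
ft_force: [0.5, 0.4, 0.0]
finger_gap: 0.0298
```

```bash
python3 wl.py w12 .595 -.24 211.3
python3 - <<'E'
from h import *
p=cv2.imread('pics/w12.png');cv2.imwrite('pics/w12s.png',cv2.resize(p,None,fx=.7,fy=.7))
E
```

```text
{'ang': np.float64(216.8239), 'foot': array([ 0.6147, -0.2231]), 'len': np.float64(0.1679), 'grasp': array([ 0.4946, -0.313 ]), 'nb': np.int64(5486), 'res': np.float64(0.0006), 'neckoff': np.float64(-0.0001), 'nn': np.int64(636)}
tcp [ 0.5276 -0.2735  0.1669] yaw -58.66 want -53.17612494946104 move cm [ 1.76  4.7  18.92] j6 0.51
```

View pics/w12s.png

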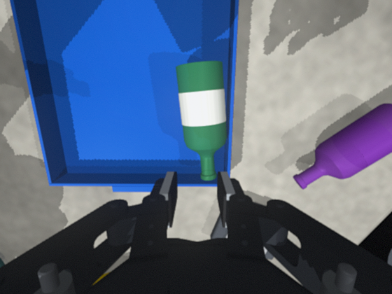

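Emit:
play_rows(linear=[[1.76, 2, 2], [1.76, 4.45, 5], [1.76, 4.45, 9], [1.76, 4.45, 11.5], [1.76, 4.45, 11.5], [1.76, 4.45, 11.5]], roll=[-3, -5.5, -5.5, -5.5, -5.5, -5.5], gripper=[2.7, 2.7, 2.7, 2.7, 2.7, 2.7])

```text
time_s: 50.3
ee_pos: [0.4992, -0.3117, 0.0531]
eef_rot: [0.003, 0.895, -0.447, -0.004]
ft_force: [1.5, -0.6, 0.0]
finger_gap: 0.0269
```

```bash
python3 wl.py w13 .575 -.253 216.8
```

```text
{'ang': np.float64(216.8265), 'foot': array([ 0.5997, -0.2343]), 'len': np.float64(0.1497), 'grasp': array([ 0.4797, -0.3242]), 'nb': np.int64(18275), 'res': np.float64(0.0006), 'neckoff': np.float64(-0.0), 'nn': np.int64(921)}
tcp [ 0.4992 -0.3117  0.0531] yaw -53.07 want -53.17350600337727 move cm [-0.14  2.25  7.53] j6 0.33
```

Emit:
play_rows(linear=[[-0.15, 0.15, 1.5], [-0.15, 0.15, 3], [-0.15, 0.15, 4.2], [-0.15, 0.15, 5], [-0.15, 0.15, 5.7], [-0.15, 0.15, 5.7]], roll=[0, 0, 0, 0, 0, 0], gripper=[2.7, 2.7, 2.7, 2.7, 2.7, 2.7])

```text
time_s: 51.1
ee_pos: [0.4964, -0.3116, -0.0041]
eef_rot: [0.003, 0.895, -0.447, -0.004]
ft_force: [0.5, 0.3, -0.3]
finger_gap: 0.0269
```

Emit:
play_rows(linear=[[0, 0, 0.7], [0, 0, 1.4], [0, 0, 1.6], [0, 0, 1.6]], roll=[0, 0, 0, 0], gripper=[2.7, 2.7, 2.7, 2.7])

```text
time_s: 51.6
ee_pos: [0.4961, -0.3115, -0.0203]
eef_rot: [0.003, 0.895, -0.447, -0.004]
ft_force: [-0.7, -0.2, -0.4]
finger_gap: 0.0275
```

Emit:
play_rows(linear=[[0, 0, 0], [0, 0, 0], [0, 0, 0], [0, 0, 0], [0, 0, -1], [-0.5, 0, -2], [-1, -0.5, -3], [-2, -1, -4]], roll=[0, 0, 0, 0, 0, 0, 0, 0], gripper=[1.2, 1.2, 1.2, 1.2, 1.2, 1.2, 1.2, 1.2], force=20)

```text
time_s: 52.6
ee_pos: [0.4929, -0.2892, 0.0208]
eef_rot: [0.003, 0.895, -0.447, -0.004]
ft_force: [0.9, 0.1, -1.4]
finger_gap: 0.0213
```

Emit:
play_rows(linear=[[-1, -0.5, -1.5], [-2, -1, -3], [-3, -2, -4.5], [-4, -3, -6], [-4, -3, -7.5], [-4, -3, -9], [-4, -3, -9.5], [-4, -3, -9.5]], roll=[0, 0, 0, 0, 0, 0, 0, 0], gripper=[1.2, 1.2, 1.2, 1.2, 1.2, 1.2, 1.2, 1.2])

```text
time_s: 53.6
ee_pos: [0.494, -0.2396, 0.1162]
eef_rot: [0.003, 0.894, -0.447, -0.003]
ft_force: [0.1, 0.7, -3.9]
finger_gap: 0.0213
```

```bash
python3 tilt.py
```

```text
wrist 1565 scene 954 side 427 
tilt toolY 46.9 toolX 0.4 in 2577 foot [ 0.581 -0.175  0.075] ee [ 0.494  -0.2396  0.1162] ft [ 0.1  0.7 -3.9]
```

Emit:
play_rows(linear=[[0, 0, 0], [0, 0, 0], [0, 0, 0], [0, 0, 0.3], [0, 0, 0.3], [0, 0, 0.3], [0, 0, 0.3], [0, 0, 0.3]], roll=[0, 0, 0, 0, 0, 0, 0, 0], gripper=[2.1, 2.15, 2.17, 2.18, 2.18, 2.19, 2.19, 1.2])

```text
time_s: 54.75
ee_pos: [0.4935, -0.2392, 0.1125]
eef_rot: [0.003, 0.894, -0.447, -0.004]
ft_force: [0.6, 1.1, 1.1]
finger_gap: 0.0188
```

```bash
python3 tilt.py
```

```text
wrist 2140 scene 536 side 353 
tilt toolY -5.8 toolX 0.5 in 1253 foot [ 0.481 -0.249  0.025] ee [ 0.4935 -0.2392  0.1125] ft [0.6 1.1 1.1]
```

```bash
python3 up.py .485 -.246 .004
python3 - <<'E'
from h import *
p,d=grab_frame('scene');w,_=grab_frame('wrist')
save('s14.png',np.hstack([p[200:340,200:320].repeat(3,0).repeat(3,1),w[0:420:1,100:460]]))
E
```

```text
wrist 1714 zmax 0.2015 | scene 887 zmax 0.5315 | side 619 zmax 0.5374 | 
foot [ 0.4901 -0.2411] tilt deg [-3.1 -3.3] neck [ 0.482  -0.2497] in 713 833 ee [ 0.4935 -0.2392  0.1125] move cm [0.16 1.53 2.36]
```

View pics/s14.png

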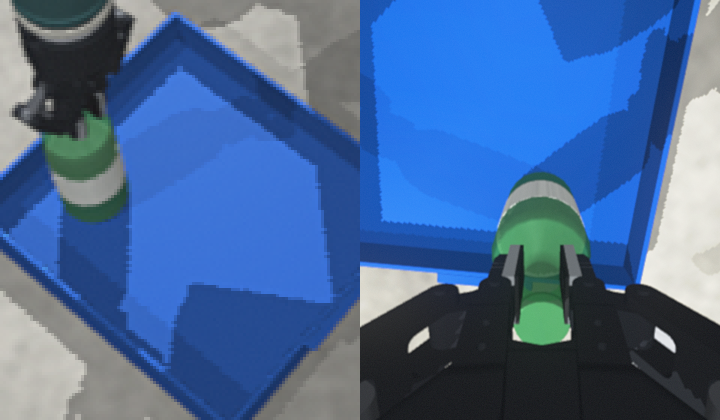

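Emit:
play_rows(linear=[[0, 0, 0], [0, 0, 0], [0, 0, 0], [0, 0, 0], [0, 0, 0], [0, 0, 0], [0, 0, 0], [0, 0, 0]], roll=[0, 0, 0, 0, 0, 0, 0, 0], gripper=[2.3, 2.5, 2.7, 3, 3.5, 4, 4.5, 4.5])

```text
time_s: 56.15
ee_pos: [0.4935, -0.2392, 0.1125]
eef_rot: [0.003, 0.894, -0.447, -0.004]
ft_force: [-0.2, -0.2, 0.7]
finger_gap: 0.0449
```

```bash
python3 up.py .487 -.244 .004
```

```text
wrist 1595 zmax 0.2039 | scene 940 zmax 0.5313 | side 635 zmax 0.5387 | 
foot [ 0.4903 -0.241 ] tilt deg [-0.3 -0.2] neck [ 0.4896 -0.2416] in 546 671 ee [ 0.4935 -0.2392  0.1125] move cm [-0.03  0.44  2.35]
```

Upright. Regrip at ee ≈ 0.100 and lift.

Emit:
play_rows(linear=[[0, 0.44, 0], [0, 0.44, 0.8], [0, 0.44, 1.25], [0, 0.44, 1.25]], roll=[0, 0, 0, 0], gripper=[4.5, 4.5, 4.5, 4.5])

```text
time_s: 56.8
ee_pos: [0.4892, -0.2415, 0.099]
eef_rot: [0.003, 0.894, -0.447, -0.005]
ft_force: [-0.3, 0.5, -0.1]
finger_gap: 0.0454
```

Emit:
play_rows(linear=[[0, 0, 0], [0, 0, 0], [0, 0, 0], [0, 0, 0], [0, 0, -2], [0, 0, -5], [0, 0, -9.5], [0, 0, -9.5]], roll=[0, 0, 0, 0, 0, 0, 0, 0], gripper=[1.2, 1.2, 1.2, 1.2, 1.2, 1.2, 1.2, 1.2], force=40)

```text
time_s: 57.8
ee_pos: [0.493, -0.2431, 0.1981]
eef_rot: [0.003, 0.894, -0.447, -0.0]
ft_force: [1.6, 0.2, -3.2]
finger_gap: 0.0238
```

```bash
python3 up.py .49 -.242 .1;python3 -c "
from st import *
s=state();x,y=toworld(-.072,.006);from scipy.spatial.transform import Rotation as Rn
q=s['eef_rot'];R=Rn.from_quat([q[1],q[2],q[3],q[0]]).as_matrix();print(x,y,(np.array([x,y,s['ee_pos'][2]])-s['ee_pos'])@R*100)"
```

```text
wrist 1583 zmax 0.2744 | scene 1110 zmax 0.6077 | side 679 zmax 0.6202 | 
foot [ 0.4941 -0.2406] tilt deg [-0.8 -1. ] neck [ 0.4921 -0.2432] in 617 811 ee [ 0.493  -0.2431  0.1981] move cm [-0.05  0.07  1.31]
0.5020932562076045 0.18225501932963292 [-3.30736656e+01 -2.64248262e+01  2.29157489e-02]
```

Emit:
play_rows(linear=[[-2, -1.6, 0], [-6, -4.8, 0], [-11, -8.8, 0], [-16, -12.8, 0], [-21, -16.8, 0], [-26, -20.8, 0], [-30, -24, 0], [-33.1, -26.4, 0]], roll=[0, 0, 0, 0, 0, 0, 0, 0], gripper=[1.2, 1.2, 1.2, 1.2, 1.2, 1.2, 1.2, 1.2])

```text
time_s: 58.95
ee_pos: [0.4998, 0.1844, 0.1897]
eef_rot: [0.004, 0.895, -0.446, -0.008]
ft_force: [0.5, -0.2, -2.8]
finger_gap: 0.0237
```

Emit:
play_rows(linear=[[0, 0, 0], [0, 0, 0], [0, 0, 0]], roll=[0, 0, 0], gripper=[1.2, 1.2, 1.2])

```text
time_s: 59.32
ee_pos: [0.4991, 0.183, 0.1885]
eef_rot: [0.005, 0.895, -0.447, -0.008]
ft_force: [-0.9, 0.2, -3.1]
finger_gap: 0.0232
```

```bash
python3 hold.py; python3 st.py; python3 -c "
from st import *
p,d=grab_frame('wrist');X=tostand(cloud(camera_info('wrist'),d)[d>.1]);print('range',X[:,0].min(),X[:,0].max())
for n in ('wrist','side'):
  p,d=grab_frame(n);X=tostand(cloud(camera_info(n),d)[d>.1])
  k=(X[:,2]>.05)&(X[:,2]<.064)&(abs(X[:,1])<.02)&(X[:,0]<-.055)&(X[:,0]>-.16);print(n,k.sum(),np.percentile(X[k,0],[2,50,98]) if k.sum() else 0)
  k=(X[:,2]>.07)&(X[:,2]<.084)&(abs(X[:,1])<.02)&(X[:,0]<-.1)&(X[:,0]>-.22);print('post',k.sum(),np.percentile(X[k,0],[2,50,98]) if k.sum() else 0)
"
```

```text
ee stand [-0.075   0.0068  0.1885] foot [-0.073   0.0072] tilt [-1.5 -0.9] top 0.2678 n 396 ee-foot 0.0927 [-0.9  0.2 -3.1]
wrist 21864: lip c [-63.   13.5] z 0.268 n 9453; lip c [75.5  1.9] z 0.1807 n 2035; lip c [4.8 9.2] z 0.1805 n 1429; 
  body [76.4  0.7] tilt [0.1 0.1] n 261 261
  body [25.4 37.7] tilt [ -9.1 -17.4] n 372 229
scene 1337: lip c [-62.7   0.8] z 0.2363 n 314; lip c [79.5 -2.6] z 0.1799 n 71; lip c [8.3 4.7] z 0.1815 n 64; 
  body [78.3  1.3] tilt [-0.1 -1.1] n 61 60
  body [8.  9.1] tilt [-1.8 -0.9] n 73 72
range -0.5960677014295696 0.26100147963787534
wrist 0 0
post 8 [-0.19013543 -0.18610887 -0.18241005]
side 45 [-0.15321511 -0.12918603 -0.12163074]
post 49 [-0.19964331 -0.19128559 -0.17620198]
```

Emit:
play_rows(linear=[[0, 0, 1], [0, 0, 3], [0, 0, 5], [0, 0, 7], [0, 0, 8.2], [0, 0, 8.7], [0, 0, 9], [0, 0, 9]], roll=[0, 0, 0, 0, 0, 0, 0, 0], gripper=[1.2, 1.2, 1.2, 1.2, 1.2, 1.2, 1.2, 1.2])

```text
time_s: 60.62
ee_pos: [0.4998, 0.1844, 0.1015]
eef_rot: [0.003, 0.895, -0.447, -0.007]
ft_force: [-0.5, 0.2, 1.5]
finger_gap: 0.0236
```

Emit:
play_rows(linear=[[0, 0, 0], [0, 0, 0], [0, 0, 0], [0, 0, 0], [0, 0, -3], [0, 0, -8], [0, 0, -14], [0, 0, -14]], roll=[0, 0, 0, 0, 0, 0, 0, 0], gripper=[1.8, 2.6, 3.5, 4, 4, 4, 4, 4])

```text
time_s: 61.62
ee_pos: [0.5058, 0.1855, 0.2485]
eef_rot: [-0.002, 0.895, -0.447, -0.002]
ft_force: [0.2, -0.9, 0.6]
finger_gap: 0.0398
```

```bash
python3 st.py
```

```text
wrist 9426: lip c [72.2  1. ] z 0.176 n 949; lip c [2.  8.2] z 0.1764 n 799; lip c [-75.3   9. ] z 0.1768 n 654; 
  body [73.5  0.1] tilt [-0.1 -0.8] n 123 123
  body [18.7 32.4] tilt [ -3.1 -12.1] n 299 137
  body [-72.7 238.6] tilt [  64.8 -260.8] n 55 16
scene 1353: lip c [79.2 -2.3] z 0.1808 n 72; lip c [8.4 4.2] z 0.1809 n 63; lip c [-70.2   5.9] z 0.1807 n 53; 
  body [77.7 -0.9] tilt [0.3 1.7] n 70 70
  body [ 9.3 10.6] tilt [-4.1 -4.1] n 62 61
  body [-72.    9.1] tilt [-0.1  0.1] n 87 84
```

Emit:
play_rows(linear=[[-1, 2, 0], [-2.5, 4, 0], [-4, 6.5, 0], [-5, 8.5, 0], [-6.05, 10.05, 0], [-6.05, 10.05, 0], [-6.05, 10.05, 0]], roll=[-9, -18, -28, -38, -48, -54, -54], gripper=[4.5, 4.5, 4.5, 4.5, 4.5, 4.5, 4.5])

```text
time_s: 62.6
ee_pos: [0.3843, 0.1719, 0.2419]
eef_rot: [-0.0, 1.0, 0.007, -0.008]
ft_force: [0.2, -0.6, 0.3]
finger_gap: 0.0451
```

```bash
python3 -c "
from st import *
s=state();print(s['ee_pos'],s['eef_rot'].round(3))
p,d=grab_frame('wrist');P=cloud(camera_info('wrist'),d)[d>.1];X=tostand(P)
k=(X[:,2]>.076)&(X[:,2]<.086)&(abs(X[:,1])<.02)&(X[:,0]<-.15)&(X[:,0]>-.22);print('post',k.sum(),np.percentile(P[k],[2,98],axis=0))
"
```

```text
[0.38434307 0.17194647 0.24187725] [-0.     1.     0.007 -0.008]
post 321 [[0.38135589 0.16322624 0.07921244]
 [0.40144933 0.18330192 0.08355129]]
```

Emit:
play_rows(linear=[[0.6, -0.1, 5], [0.6, -0.1, 10], [0.6, -0.1, 15], [0.6, -0.1, 19], [0.6, -0.1, 21], [0.6, -0.1, 22], [0.6, -0.1, 22]], roll=[0, 0, 0, 0, 0, 0, 0], gripper=[4.5, 4.5, 4.5, 4.5, 4.5, 4.5, 4.5])

```text
time_s: 63.52
ee_pos: [0.3869, 0.173, 0.0214]
eef_rot: [-0.0, 1.0, 0.007, -0.008]
ft_force: [-0.6, 0.7, 0.7]
finger_gap: 0.0453
```

Emit:
play_rows(linear=[[0, 0, 0], [0, 0, 0], [0, 0, 0], [0.3, 0, 0], [0.6, 0, 0], [0.9, 0, 0], [1.2, 0, 0], [1.5, 0, 0]], roll=[0, 0, 0, 0, 0, 0, 0, 0], gripper=[1.5, 1.5, 1.5, 1.5, 1.5, 1.5, 1.5, 1.5])

```text
time_s: 64.53
ee_pos: [0.4023, 0.1738, 0.0227]
eef_rot: [-0.001, 1.0, 0.007, -0.008]
ft_force: [-6.7, 0.2, 11.8]
finger_gap: 0.0212
```

Emit:
play_rows(linear=[[0.2, 0, 0], [0.4, 0, 0], [0.6, 0, 0], [0.8, 0, 0], [1.0, 0, 0], [1.2, 0, 0], [1.4, 0, 0], [1.6, 0, 0]], roll=[0, 0, 0, 0, 0, 0, 0, 0], gripper=[1.5, 1.5, 1.5, 1.5, 1.5, 1.5, 1.5, 1.5])

```text
time_s: 65.53
ee_pos: [0.4174, 0.1742, 0.0227]
eef_rot: [-0.001, 1.0, 0.007, -0.009]
ft_force: [-7.4, 0.2, 8.5]
finger_gap: 0.0211
```

```bash
python3 st.py
```

```text
wrist 6763: 
  body [8.9 8.6] tilt [-0.5  0.3] n 535 535
  body [-48.8  17.6] tilt [-12.3 -12.6] n 3175 2611
scene 1328: lip c [79.7 -2.5] z 0.1804 n 73; lip c [-54.3   5.3] z 0.1813 n 55; lip c [11.4  4.6] z 0.1812 n 64; 
  body [78.   0.3] tilt [-0.1  0.1] n 65 64
  body [10.9  7.8] tilt [-0.2  0.4] n 62 59
  body [-56.6   7.5] tilt [1.7 2.4] n 67 66
```

Emit:
play_rows(linear=[[0.2, 0, 0], [0.4, 0, 0], [0.6, 0, 0], [0.7, 0, 0], [0.8, 0, 0], [0.9, 0, 0], [0.9, 0, 0]], roll=[0, 0, 0, 0, 0, 0, 0], gripper=[1.5, 1.5, 1.5, 1.5, 1.5, 1.5, 1.5])

```text
time_s: 66.5
ee_pos: [0.4252, 0.1744, 0.0227]
eef_rot: [-0.001, 1.0, 0.007, -0.01]
ft_force: [-8.3, 1.7, 8.3]
finger_gap: 0.0213
```

Emit:
play_rows(linear=[[0.1, 0, 0], [0.15, 0, 0], [0.2, 0, 0], [0.2, 0, 0]], roll=[0, 0, 0, 0], gripper=[1.5, 1.5, 1.5, 1.5])

```text
time_s: 67.0
ee_pos: [0.4255, 0.1744, 0.0227]
eef_rot: [-0.0, 1.0, 0.007, -0.012]
ft_force: [-8.3, 0.2, 7.8]
finger_gap: 0.0213
```

```bash
python3 st.py|grep -v wrist
```

```text
body [16.8  8.7] tilt [-0.7 -0.1] n 523 523
  body [-48.7   9.6] tilt [0.1 0.1] n 5570 5570
scene 1336: lip c [85.3 -2.4] z 0.1806 n 73; lip c [-44.9   6.2] z 0.1803 n 60; lip c [20.9  6.2] z 0.1804 n 64; 
  body [84.7  0.4] tilt [-2.1 -1. ] n 67 63
  body [14.9  4.4] tilt [3. 4.] n 73 67
  body [-45.5  10.7] tilt [-3.2 -2.8] n 58 57
```

Emit:
play_rows(linear=[[0.2, 0, 0], [0.4, 0, 0], [0.5, 0, 0], [0.5, 0, 0], [0.5, 0, 0]], roll=[0, 0, 0, 0, 0], gripper=[1.5, 1.5, 1.5, 1.5, 1.5])

```text
time_s: 67.72
ee_pos: [0.4292, 0.1745, 0.0227]
eef_rot: [-0.0, 1.0, 0.007, -0.013]
ft_force: [-8.1, 0.7, 8.8]
finger_gap: 0.0214
```

```bash
python3 st.py|grep -v wrist
```

```text
body [19.9  8.5] tilt [-1.8 -0.7] n 526 525
  body [-45.    9.8] tilt [0.1 0.2] n 5508 5508
scene 1349: lip c [88.8 -2.6] z 0.1802 n 75; lip c [24.   5.9] z 0.1808 n 66; lip c [-41.5   6.1] z 0.1812 n 59; 
  body [82.6 -2.7] tilt [5.2 2.7] n 82 72
  body [17.4  2.9] tilt [4.1 6. ] n 83 72
  body [-42.4   9.8] tilt [-0.3 -0.4] n 59 58
```

Emit:
play_rows(linear=[[0.2, 0, 0], [0.4, 0, 0], [0.4, 0, 0], [0.4, 0, 0]], roll=[0, 0, 0, 0], gripper=[1.5, 1.5, 1.5, 1.5])

```text
time_s: 68.32
ee_pos: [0.4302, 0.1745, 0.0227]
eef_rot: [-0.0, 1.0, 0.006, -0.016]
ft_force: [-12.3, 1.5, 12.2]
finger_gap: 0.0211
```

Emit:
play_rows(linear=[[0.2, 0, 0], [0.4, 0, 0], [0.4, 0, 0], [0.4, 0, 0]], roll=[0, 0, 0, 0], gripper=[1.5, 1.5, 1.5, 1.5])

```text
time_s: 68.82
ee_pos: [0.43, 0.1745, 0.0226]
eef_rot: [0.0, 1.0, 0.006, -0.02]
ft_force: [-16.1, 0.8, 15.0]
finger_gap: 0.0212
```

```bash
python3 st.py|grep -v wrist
```

```text
body [22.1  9.5] tilt [-0.1 -0.3] n 474 474
  body [-43.6  10.5] tilt [0.1 0.2] n 5167 5167
scene 1323: lip c [90.6 -2.9] z 0.1817 n 79; lip c [-40.9   6.3] z 0.1813 n 55; lip c [25.4  6.3] z 0.1793 n 66; 
  body [84.  -3.6] tilt [5.5 4. ] n 73 65
  body [17.8  2.8] tilt [2.5 5.2] n 79 54
  body [-42.1   9.9] tilt [0.1 0.2] n 62 61
```

Emit:
play_rows(linear=[[0, 0, 0], [0, 0, 0], [0, 0, 0], [0, 0, 0], [0, 0, -5], [0, 0, -11], [0, 0, -17], [0, 0, -21]], roll=[0, 0, 0, 0, 0, 0, 0, 0], gripper=[2.2, 2.6, 3.2, 3.8, 3.8, 3.8, 3.8, 3.8])

```text
time_s: 69.92
ee_pos: [0.4395, 0.1749, 0.236]
eef_rot: [-0.001, 1.0, 0.006, -0.018]
ft_force: [-0.0, -0.7, -0.1]
finger_gap: 0.0379
```

Emit:
play_rows(linear=[[3, -3, 0], [6, -7, 0], [10, -11, 0], [13, -14, 0], [15.5, -17, 0], [15.5, -17, 0], [15.5, -17, 0]], roll=[0, 0, 0, 0, 0, 0, 0], gripper=[0, 0, 0, 0, 0, 0, 0])

```text
time_s: 70.8
ee_pos: [0.5918, 0.3463, 0.2301]
eef_rot: [-0.0, 1.0, 0.006, -0.018]
ft_force: [0.0, 0.8, -0.1]
finger_gap: -0.0001
```

```bash
python3 st.py
python3 - <<'E'
from st import *
from scipy.spatial.transform import Rotation as Rn
s=state();q=s['eef_rot'];R=Rn.from_quat([q[1],q[2],q[3],q[0]]).as_matrix();print(s['ee_pos'],R.round(3).tolist())
for n in('wrist','scene','side'):
    p,d=grab_frame(n);C=p.astype(int);X=tostand(cloud(camera_info(n),d).reshape(-1,3)).reshape(*d.shape,3)
    k=(d>.1)&(C[...,0]>110)&(C[...,1]<70)&(C[...,2]<70)&(X[...,1]>.15)&(X[...,1]<.3)&(X[...,2]>.04)&(X[...,2]<.25)&(abs(X[...,0]-.02)<.05)
    print(n,k.sum(),np.percentile(X[k],[1,50,99],axis=0).round(4).tolist() if k.sum() else 0)
for nm,y,zt in(('pre',.165,.165),('pre2',.170,.142),('65',.182,.142),('50',.2024,.1342),('35',.2211,.1177),('20',.2349,.0969),('8',.2417,.078),('5',.2427,.071)):
    w=np.r_[toworld(.021,y),zt-.043];print(nm,((w-s['ee_pos'])@R*100).round(2))
E
```

```text
wrist 402: 
  body [86.7  0.6] tilt [-1.5  1.8] n 159 158
scene 1347: lip c [90.4 -1.9] z 0.182 n 77; lip c [25.9  7.2] z 0.1817 n 63; lip c [-40.7   7.4] z 0.1817 n 56; 
  body [83.5 -4.7] tilt [5.2 4.6] n 79 70
  body [17.6  3.3] tilt [2.5 4.7] n 97 67
  body [-41.5  10.4] tilt [-1.1 -0.1] n 70 70
[0.59171932 0.34598191 0.23088773] [[0.999, 0.012, -0.035], [0.012, -1.0, 0.001], [-0.035, -0.001, -0.999]]
wrist 481 [[0.0113, 0.1754, 0.1099], [0.0185, 0.2032, 0.1575], [0.0286, 0.2137, 0.1615]]
scene 137 [[0.0157, 0.1712, 0.0984], [0.025, 0.1866, 0.1326], [0.032, 0.2037, 0.1601]]
side 86 [[0.0026, 0.1792, 0.1004], [0.009, 0.1956, 0.1312], [0.0162, 0.2122, 0.1619]]
pre [ 0.38  0.29 10.88]
pre2 [ 0.46 -0.21 13.18]
65 [ 0.45 -1.41 13.18]
50 [ 0.46 -3.45 13.96]
35 [ 0.5  -5.31 15.62]
20 [ 0.56 -6.69 17.7 ]
8 [ 0.62 -7.37 19.59]
5 [ 0.65 -7.47 20.29]
```

Emit:
play_rows(linear=[[0.4, 0.3, 4], [0.4, 0.3, 8], [0.4, 0.3, 11], [0.45, -0.2, 13.2], [0.45, -0.2, 13.2]], roll=[0, 0, 0, 0, 0], gripper=[0, 0, 0, 0, 0])

```text
time_s: 71.68
ee_pos: [0.5904, 0.3478, 0.0974]
eef_rot: [0.0, 1.0, 0.006, -0.019]
ft_force: [0.8, -0.3, -0.1]
finger_gap: 0.0001
```

Emit:
play_rows(linear=[[0, -0.6, 0], [0, -1.2, 0], [0, -1.7, 0.1], [0, -2.2, 0.3], [0, -2.7, 0.5], [0, -3.2, 0.8], [0, -3.2, 0.8]], roll=[0, 0, 0, 0, 0, 0, 0], gripper=[0, 0, 0, 0, 0, 0, 0])

```text
time_s: 72.55
ee_pos: [0.5899, 0.3803, 0.0892]
eef_rot: [-0.0, 1.0, 0.006, -0.019]
ft_force: [1.1, -1.5, 1.3]
finger_gap: 0.0002
```

```bash
cat > hd.py <<'E'
from st import *
from scipy.spatial.transform import Rotation as Rn
s=state();q=s['eef_rot'];R=Rn.from_quat([q[1],q[2],q[3],q[0]]).as_matrix();print(s['ee_pos'].round(4),s['ft_force'].round(1))
for n in('scene','side'):
    p,d=grab_frame(n);C=p.astype(int);X=tostand(cloud(camera_info(n),d).reshape(-1,3)).reshape(*d.shape,3)
    k=(d>.1)&(C[...,0]>100)&(C[...,1]<70)&(C[...,2]<70)&(X[...,1]>.15)&(X[...,1]<.32)&(X[...,2]>.03)&(X[...,2]<.25)&(abs(X[...,0]-.02)<.05)
    if k.sum()>5:
        m=X[k];o=np.median(m,axis=0);print(n,k.sum(),np.percentile(m,[1,50,99],axis=0).round(4).tolist(),'phi~',np.degrees(np.arctan2(o[2]-.055,o[1]-.16)).round(1))
    k=(d>.1)&(X[...,2]>.055)&(X[...,2]<.07)&(X[...,1]>.06)&(X[...,1]<.125)&(X[...,0]>-.06)&(X[...,0]<.1)&(C.min(2)>110)
    print('  bar y',np.percentile(X[k][:,1],[5,50,95]).round(4) if k.sum()>5 else 0)
for nm,y,zt in(('50',.2024,.1342),('35',.2211,.1177),('20',.2349,.0969),('8',.2417,.078),('4',.243,.070)):
    w=np.r_[toworld(.021,y),zt-.043];print(nm,((w-s['ee_pos'])@R*100).round(2))
E
python3 hd.py
```

```text
[0.5899 0.3803 0.0892] [ 1.1 -1.5  1.3]
scene 63 [[0.0148, 0.1826, 0.0901], [0.0255, 0.1931, 0.1036], [0.0322, 0.2109, 0.1156]] phi~ 55.8
  bar y [0.07   0.076  0.0959]
side 102 [[0.0039, 0.1887, 0.0905], [0.0092, 0.2157, 0.1188], [0.0148, 0.239, 0.1434]] phi~ 48.9
  bar y [0.0719 0.0787 0.0983]
50 [ 0.1  -0.03 -0.21]
35 [ 0.15 -1.89  1.44]
20 [ 0.21 -3.27  3.52]
8 [ 0.28 -3.95  5.41]
4 [ 0.31 -4.08  6.21]
```

Emit:
play_rows(linear=[[0.1, -0.7, 0.4], [0.1, -1.3, 0.9], [0.15, -1.9, 1.5], [0.15, -2.4, 2.2], [0.2, -2.9, 2.9], [0.2, -3.3, 3.6], [0.2, -3.5, 4.1], [0.2, -3.6, 4.4]], roll=[0, 0, 0, 0, 0, 0, 0, 0], gripper=[0, 0, 0, 0, 0, 0, 0, 0])

```text
time_s: 73.65
ee_pos: [0.5891, 0.4169, 0.0445]
eef_rot: [-0.0, 1.0, 0.006, -0.019]
ft_force: [0.5, -0.3, 0.3]
finger_gap: 0.0
```

Emit:
play_rows(linear=[[0, -0.2, 0.5], [0, -0.3, 1.0], [0, -0.3, 1.2], [0, -0.3, 1.2]], roll=[0, 0, 0, 0], gripper=[0, 0, 0, 0])

```text
time_s: 74.15
ee_pos: [0.5897, 0.4191, 0.0395]
eef_rot: [-0.0, 1.0, 0.006, -0.018]
ft_force: [-8.6, -11.2, 27.0]
finger_gap: 0.0002
```

```bash
python3 hd.py
```

```text
[0.5897 0.4191 0.0395] [ -8.6 -11.2  27. ]
scene 66 [[0.0161, 0.2009, 0.0623], [0.0256, 0.2176, 0.0695], [0.0321, 0.2369, 0.075]] phi~ 14.1
  bar y [0.0611 0.0679 0.1211]
side 111 [[0.0025, 0.2069, 0.0576], [0.0097, 0.2406, 0.0702], [0.0175, 0.2719, 0.0813]] phi~ 10.7
  bar y [0.0617 0.0705 0.1205]
50 [-0.11  3.86 -5.17]
35 [-0.07  1.99 -3.52]
20 [-0.    0.61 -1.44]
8 [ 0.06 -0.07  0.45]
4 [ 0.09 -0.2   1.25]
```

Emit:
play_rows(linear=[[0, 0, -1], [0, 0, -3], [0, 0, -8], [0, -2, -14], [0, -4, -19], [0, -4, -19]], roll=[0, 0, 0, 0, 0, 0], gripper=[0, 0, 0, 0, 0, 0])

```text
time_s: 75.0
ee_pos: [0.599, 0.4631, 0.2377]
eef_rot: [-0.004, 1.0, 0.007, -0.013]
ft_force: [0.9, 1.0, 0.6]
finger_gap: 0.0
```

```bash
python3 hd.py; python3 st.py
python3 - <<'E'
from st import *
for n in('scene','side'):
    p,d=grab_frame(n);C=p.astype(int);X=tostand(cloud(camera_info(n),d).reshape(-1,3)).reshape(*d.shape,3)
    k=(d>.1)&(C[...,0]>100)&(C[...,1]<70)&(C[...,2]<70)&(X[...,1]>.15)&(X[...,1]<.32)&(X[...,2]>.03)&(X[...,2]<.2)&(abs(X[...,0]-.02)<.05)
    m=X[k];b=np.round((m[:,1]-.2)/.012).astype(int)
    t=[(m[b==i,1].mean(),np.percentile(m[b==i,2],95)) for i in np.unique(b) if (b==i).sum()>4];t=np.array(t);print(n,t.round(3).tolist(),'slope deg',np.degrees(np.arctan(np.polyfit(t[:,0],t[:,1],1)[0])))
p,d=grab_frame('scene');q,_=grab_frame('side')
save('s20.png',np.hstack([p[150:310,310:490].repeat(2,0).repeat(2,1),q[150:310,80:280].repeat(2,0).repeat(2,1)]))
E
```

```text
[0.599  0.4631 0.2377] [0.9 1.  0.6]
scene 125 [[0.0147, 0.2013, 0.0614], [0.0256, 0.2316, 0.0721], [0.0315, 0.2617, 0.0806]] phi~ 13.4
  bar y [0.0611 0.068  0.122 ]
side 111 [[0.0016, 0.2065, 0.0568], [0.0093, 0.2415, 0.0712], [0.0174, 0.2714, 0.0811]] phi~ 11.2
  bar y [0.0624 0.0701 0.1135]
50 [-0.53  8.36 14.6 ]
35 [-0.5   6.51 16.26]
20 [-0.46  5.14 18.36]
8 [-0.41  4.48 20.25]
4 [-0.39  4.36 21.05]
wrist 0: 
scene 1324: lip c [-41.3  -3.1] z 0.1813 n 59; lip c [25.1 -3.3] z 0.1809 n 66; lip c [91.6 -2.8] z 0.181 n 67; 
  body [82.9 -2.4] tilt [5.2 0.2] n 91 72
  body [18.2 -8.6] tilt [1.2 6.2] n 87 63
  body [-41.1   1.6] tilt [-1.8 -3.3] n 60 59
scene [[0.203, 0.074], [0.212, 0.076], [0.224, 0.075], [0.237, 0.077], [0.248, 0.078], [0.259, 0.079]] slope deg 5.050307135621094
side [[0.213, 0.072], [0.224, 0.075], [0.236, 0.077], [0.248, 0.078], [0.26, 0.079], [0.269, 0.078]] slope deg 6.248803982154032
```

View pics/s20.png

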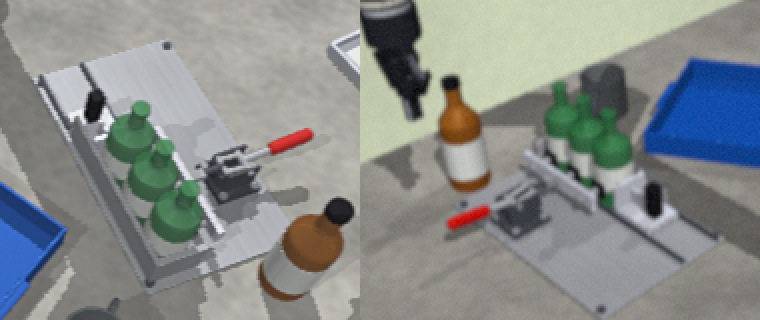

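Run:
```python
from st import *
for n in('scene','side'):
    p,d=grab_frame(n);C=p.astype(int);X=tostand(cloud(camera_info(n),d).reshape(-1,3)).reshape(*d.shape,3)
    k=(d>.1)&(C.max(2)<80)&(X[...,2]>.06)&(X[...,2]<.088)&(abs(X[...,1])<.025)&(X[...,0]>-.2)&(X[...,0]<-.1)
    g=greens(n);l=g[(g[:,2]>.165)&(abs(g[:,0]+.045)<.03)];print(n,k.sum(),np.percentile(X[k],[2,50,98],axis=0).round(4).tolist(),'lip3',np.percentile(l,[2,98],axis=0).round(4).tolist())
```

```text
scene 63 [[-0.1498, -0.0133, 0.0624], [-0.1349, -0.0064, 0.0777], [-0.1277, 0.0032, 0.0832]] lip3 [[-0.0519, -0.0132, 0.1672], [-0.0293, 0.0053, 0.1813]]
side 62 [[-0.1619, -0.0131, 0.0611], [-0.1535, 0.0022, 0.0759], [-0.1417, 0.0101, 0.0854]] lip3 [[-0.0621, -0.0092, 0.1666], [-0.038, 0.012, 0.1819]]
```

Emit:
play_rows(linear=[[0, 2, -8], [-3, 8, -10], [-6, 14, -10], [-9, 20, -10], [-12, 26, -10], [-12, 30, -10], [-12, 30, -10], [-12, 30, -10]], roll=[0, 0, 0, 0, 0, 0, 0, 0], gripper=[0, 0, 0, 0, 0, 0, 0, 0])

```text
time_s: 76.6
ee_pos: [0.4838, 0.1573, 0.3337]
eef_rot: [-0.0, 1.0, 0.005, -0.018]
ft_force: [0.2, 0.9, 0.0]
finger_gap: 0.0001
```

```bash
python3 st.py
python3 - <<'E'
from st import *
p,d=grab_frame('wrist');X=tostand(cloud(camera_info('wrist'),d).reshape(-1,3)).reshape(*d.shape,3);print(state()['ee_pos'])
k=(d>.1)&(X[...,2]>.074)&(X[...,2]<.088)&(abs(X[...,1])<.025)&(X[...,0]>-.2)&(X[...,0]<-.1)
print(k.sum(),np.percentile(X[k],[1,50,99],axis=0).round(4).tolist())
E
```

```text
wrist 5901: lip c [-44.8   0.5] z 0.18 n 414; lip c [20.6  1.1] z 0.1798 n 434; lip c [86.2  2.1] z 0.1797 n 453; 
  body [87.8  1.2] tilt [-0.2 -0.2] n 136 136
  body [27.3 13.9] tilt [ -3.2 -12.3] n 138 101
  body [-38.1  21. ] tilt [ -3.4 -19.1] n 43 36
scene 1280: lip c [24.2 -4. ] z 0.1801 n 67; lip c [-41.4  -3.7] z 0.1811 n 57; lip c [91.1 -3. ] z 0.1809 n 68; 
  body [83.3 -2.7] tilt [5.5 1.8] n 75 63
  body [18.7 -9.6] tilt [ 2.  10.2] n 72 60
  body [-41.7   1.2] tilt [-1.5 -2.5] n 52 50
[0.48386748 0.15862472 0.33304605]
230 [[-0.1533, -0.0121, 0.0752], [-0.1424, -0.0013, 0.0809], [-0.1319, 0.0099, 0.0833]]
```

Bottles stand at 86, 21 and −45 mm, with the post at −142.5 mm. That puts the post 98 mm from the last bottle, so the sliding stop bears on the row. Handing in.

```bash
python3 -c "
from station import *
print(sign_off())"
```

```text
the job is handed in; nothing more can be done
None
```

All three bottles now stand in the stand against the fence, closed up and clamped, and I have handed the job in. No verdict was reported. I drew the sliding stop back before the third bottle went in and pushed it up until it met resistance (about 16 N). I then pressed the handle to its stop, and it stayed there after I let go.

**Last checks (wrist camera, stand frame):**

| What | Measured | Wanted |
|---|---|---|
| Bottle centres, x | 86, 21 and −45 mm | 87, 21 and −45 mm |
| Bottle centres, y | 0.5 to 2 mm | −5 to 9 mm |
| Lip height | about 0.180 m (scene camera 0.180 to 0.181 m) | 0.178 m |
| Slide post to last bottle | 98 mm | under 103 mm |
| Handle above level | about 5–6° along its top surface | almost level at its stop |

**What went wrong or disagreed:**
- **Tool height:** the real fingertips are about 43 mm above the tool height reported. The first try at the slide post and the first neck grasp therefore closed on air; I corrected for this afterwards.
- **Dropped bottle:** the bottle from the far −y corner fell back into the bin once and was picked up again. I can't tell whether my loosening or a knock caused it.
- **Cameras:** the scene camera reads bottle x about 4 mm higher than the wrist camera. The side camera put the post 101.7 mm from the last bottle, still under the limit. Some body fits from the scene and wrist cameras showed false tilts because few points were visible.
- **Not measured:** I had no reading of the pad forces. That the pads press rests on the clamp bar having moved about 21 mm and the bottles having shifted to the fence.

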